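# Put the biscuit cutters away and screw the canister shut

### The arm

A 7-joint arm with a two-finger parallel gripper is mounted at the origin on the work surface. World frame = base frame: x ahead of the robot, y to its left, z up, the work surface at z = 0. Lengths are in mm, angles in degrees, forces in N, time in s.
With the tool pointing down it reaches from about 400 to 925 mm from the base axis. Payload 4.1 kg.
Tool frame: the origin (TCP) lies on the centre line of the jaws, within the pads' length; the fingertips stand 25 mm ahead of it and the grasp point (between the pads) lies 6 mm ahead of it (r.finger_overhang is the distance from the TCP to the fingertips, in mm); z points along the fingers, y is the line along which they close (so a half turn about z gives the same grasp; the last joint's range is limited). The gripper opens to 85 mm and grips with 20 to 120 N. Pads are 22 mm wide; open, the fingers measure 114 mm over their backs; the gripper's body (76 mm by 85 mm) begins 54 mm behind the grasp point. The pads swing forward as they close: fully open they stand 13 mm farther back than shut.
Start: joints at [68.927, 22.827, 2.584, 88.041, -1.071, 69.15, -2.905], TCP at [172.66, -626.684, 227.847] pointing down, gripper open.
Joint ranges: [-161.44, 161.44], [-28.35, 127.94], [-78.24, 83.42], [0, 140.83], [-78.03, 258.03], [13.02, 114.36], [-168.23, 168.23]. Speed limits (degrees/s): [147.25, 147.25, 180, 180, 180, 180, 180].

### API

Orientations are given as [roll, pitch, yaw] about the fixed x, y, z axes, in that order (R = Rz(yaw) Ry(pitch) Rx(roll)).
In Python, from plant import readout, eyes, r gives the robot as it stands.
- The arm moves only by the tool step_arm, never from a script. Its argument "moves" is a list of rows, each an object with "grip": the closure in counts, from 0 (fully open) to 255 (shut); "offset": the shift along the tool's x, y, z in cm, a list of three; "rot": the turn, a rotation vector about the tool's x, y, z in degrees, a list of three. In form: [{"grip": grip, "offset": [tx, ty, tz], "rot": [wx, wy, wz]}, ...]. A call has 1 to 12 rows; each row is the pose to reach, as a shift and turn from the pose commanded when the call began, along the tool's axes at that moment; what a row does not reach only later rows make up. A row lasts 1/10 s, in which the tool goes at most 50 mm and 8.59 degrees, less where a joint would pass 70% of its speed; a pose out of reach is approached as far as the arm can. A call with a gripper value outside its range is refused whole. The fingers move at their own pace and stop on an object; "force" is the grip in N (left out, the last holds). Time passes only in rows, so rows that repeat a pose let the fingers close. It gives the time, the measured TCP pose, the force, the opening and the grip force at its end, in the units of the state.
- readout.get_state(): the state, without advancing time (a new reading comes with each control period).
- eyes.grab_frame(name): name is "scene" or "top"; returns the picture (420x560x3 uint8, blue, green, red); there is no depth.
- eyes.camera_model(name): a dict with "mtx" (3x3 intrinsics, pixels), "k1" (the pictures are not rectified: a ray, as slopes to the right and down, at radius r is drawn at 1 + k1 r^2 times it, then the intrinsics apply), "world_to_cam" (4x4, takes a point from world to camera coordinates). Camera axes: x right, y down, z forward; pixel columns grow to the right and rows downward; lengths in mm; the calibration is good to about 2 mm. A picture is of the moment at which its call begins. camera_model takes no time and is no camera call.
- r.close_job(): hands the job in; it is judged then, once.
The state is a dict: "time": time; "q": joint angles; "joint_vel": joint speeds; "effort": joint torques, N m; "tool_pos": TCP position; "tool_rot": TCP orientation; "force": force on the tool from outside, world axes, zero at the start; "wrist_torque": the same for the moment, N m; "finger_gap": opening from 0.0 (shut) to 1.0 (fully open); "finger_force": force on a finger pad.
Only numpy, scipy, OpenCV 4.12 (cv2) and the standard library are available. Lean on these libraries where they do the work, as an engineer would, in place of code of your own. Each camera call takes 0.05 s, during which the arm holds its last target. There are 200 camera calls.

### The job

Put every biscuit cutter lying on the table into the open canister. Then set the lid level on the canister's neck, turn it backward (anticlockwise from above) until the thread starts drop in, and screw it forward without tilting it until it comes up against its stop, with its dots at the canister's red marks. Let go of the lid and leave the salt pig, the tart ring and the dough whisk where they are.

Things in the scene. Friction and masses are not known exactly. Their poses are not given: they have to be found in the camera images.
- canister: Fixed blue and white stoneware canister, 120 mm across, 129 mm high to its rim; origin at the centre of its underside, z up; its x axis points at a red home mark. Flat shoulder 100 mm up, then a round neck, 84 mm outside and 76 mm inside; inner floor 6 mm up. Three red home marks on the shoulder, 120 degrees apart.
- canister_rim (a point): Centre of the canister's mouth. Round the neck runs a coarse three-start thread, 97 mm across: three sloping ribs, three openings where the lid's lugs drop in (12 degrees of play), three upright stops. Forward is clockwise from above. Turned forward before it drops in, the lid runs against the stops. If it lands crooked, a lug is caught beside a stop: lift it off and set it down further back.
- home0 (a point): First red home mark on the canister's shoulder, 58 mm from the axis, 100 mm up, on the canister's +x axis. Riding on the thread the lid climbs 3.2 mm per rad turned backward; backward to an opening is 0 to 108 degrees. Once dropped in it sinks 3.2 mm per rad turned forward, 82 to 94 degrees to the stop; backward it is then blocked within 12 degrees.
- home1 (a point): Second red home mark, 120 degrees anticlockwise of the first.
- home2 (a point): Third red home mark, 240 degrees anticlockwise of the first.
- lid: Loose wooden lid, about 180 g, 109 mm across, 53.5 mm high; origin at the centre of its skirt's lower edge, z up. Skirt 20 mm deep, plate up to 23.5 mm, square knob above. Three steel lugs inside the skirt's lower edge, 120 degrees apart, one on the lid's x axis, each under a red dot on the plate. About 2.5 mm of sideways play on the neck.
- lid_dot (a point): Red dot on the lid's +x axis, 48 mm from the axis, 23.5 mm up. Height of the lid's origin over the canister's: 118 to 123 mm riding on the thread; 114 to 116 mm once dropped in (a fall of about 8 mm at an opening; a step of up to 5 mm down off the stops is not yet it); about 110 mm at the stop, where each dot points at a home mark (any one).
- lid_knob (a point): Centre of the lid's square knob: 34 x 34 mm, 30 mm high, faces square to the lid's x and y axes, 38.5 mm above the lid's origin. Fingers closed loosely round it (2 mm play a side) still turn the lid and let it sink by itself; a firm grip holds it up.
- cutter1: Square steel biscuit cutter with a copper edge, 30 x 30 mm outside, 24 mm high, open above and below, walls 3 mm, 35 g; origin at its middle, z through the open ends. May be absent.
- cutter2: Another cutter like cutter1. May be absent.
- cutter3: Another cutter like cutter1. May be absent.
- cutter4: Another cutter like cutter1. May be absent.
- cutter5: Another cutter like cutter1. May be absent.
- cutter6: Another cutter like cutter1. May be absent.
- tart_ring: Bystander: aluminium tart ring, 90 mm across, 22 mm high; origin at the centre of its underside.
- salt_pig: Bystander: white lidded salt pig, 104 mm across, 121 mm high; origin at the centre of its underside.
- whisk: Bystander: dough whisk lying flat, handle 12 mm thick along its x axis, from -145 to 175 mm, steel coil 64 mm wide at the +x end; origin on the handle's axis, 6 mm up.
There are look-alikes about, which are no part of the job. What is shaped like the cutter2 but blue is not meant. What is meant by the lid is not pink, and is the larger of those in its own colour.

How it is judged:
By the outcome, as a careful person would: the job done as asked, in the order asked, and still so for the second after the job is handed in, with the robot touching nothing.
Of cutter1, cutter2, cutter3, cutter4, cutter5, cutter6 only 4 to 6 are there at a start; the rules pass over those that are not, and their reading is None.
At some moment in a run one of cutter1, cutter2, cutter3, cutter4, cutter5, cutter6 may be knocked a few centimetres aside while the robot is not near it.
It also fails if it takes over 210 s, if anything falls off the work surface, if the arm or the gripper's body presses on something with over 40 N, if the wrist force passes 120 N, or if a joint passes its speed limit or range.

## Working session

There is one attempt and no reset: what is moved stays moved. The work goes in short steps, Python scripts to look and compute and a tool call to move; the robot and the scene stay as the last step left them, time stands still between calls to the robot, and variables do not carry over. Pictures are saved under pics/ and viewed, at most 14 in all, crops included, and the job is handed in when it is done.

Besides the shell and the picture viewer there is one more tool, called after ">>>" as name([rows], argument=value, ...), one row to a line, values as JSON. step_arm: Moves the arm, as the interface text tells. Its arguments: {"type":"object","properties":{"moves":{"type":"array"},"force":{"type":"number"}},"required":["moves"]}

```bash
ls; mkdir -p pics
python3 - <<'E'
from plant import readout, eyes, r
import cv2
print(readout.get_state())
for n in("scene","top"):
    im=eyes.grab_frame(n); cv2.imwrite(f"pics/{n}0.png",cv2.resize(im,(800,600),interpolation=cv2.INTER_CUBIC)); cv2.imwrite(f"raw_{n}0.png",im)
    m=eyes.camera_model(n); print(m)
print(r.finger_overhang)
E
```

```text
pics
{'time': 0.0, 'q': array([68.92691203, 22.87138132,  2.58066176, 88.11451802, -1.07069519,
       69.14716789, -2.90541316]), 'joint_vel': array([ 0.03948925, -0.00142305, -0.08406088,  0.0178661 , -0.01087388,
        0.03293237, -0.05375731]), 'effort': array([ 8.77741127e-05, -4.75130832e+01,  1.36472091e+00, -2.54213279e+01,
        1.15587964e-02,  9.45341686e-03, -1.95312907e-05]), 'tool_pos': array([ 172.46645408, -626.05139781,  226.76699274]), 'tool_rot': array([-1.79891393e+02,  8.40896623e-03,  1.54065937e+01]), 'force': array([-0.0261159 ,  0.17444465, -1.27012414]), 'wrist_torque': array([0.00731168, 0.02087668, 0.00804697]), 'finger_force': 0.0, 'finger_gap': 1.0005927962685728}
{'mtx': array([[517.03509661,   0.        , 274.51986161],
       [  0.        , 517.03509661, 202.56553653],
       [  0.        ,   0.        ,   1.        ]]), 'k1': 0.058366003792693244, 'world_to_cam': array([[ 7.40476838e-01,  6.71955916e-01,  1.30115041e-02,
        -4.29241505e+02],
       [ 5.06717805e-01, -5.45461575e-01, -6.67614213e-01,
        -1.83847773e+02],
       [-4.41510044e-01,  5.00946022e-01, -7.44393689e-01,
         1.55321516e+03],
       [ 0.00000000e+00,  0.00000000e+00,  0.00000000e+00,
         1.00000000e+00]])}
{'mtx': array([[540.20270883,   0.        , 297.18929218],
       [  0.        , 540.20270883, 203.83258708],
       [  0.        ,   0.        ,   1.        ]]), 'k1': -0.15824809775630186, 'world_to_cam': array([[-1.31003627e-02, -9.99781464e-01, -1.62912181e-02,
         4.16140059e+01],
       [-9.84499063e-01,  1.57465112e-02, -1.74681548e-01,
         5.82898969e+02],
       [ 1.74899903e-01,  1.37502973e-02, -9.84490200e-01,
         1.20813094e+03],
       [ 0.00000000e+00,  0.00000000e+00,  0.00000000e+00,
         1.00000000e+00]])}
25.0
```

View pics/scene0.png

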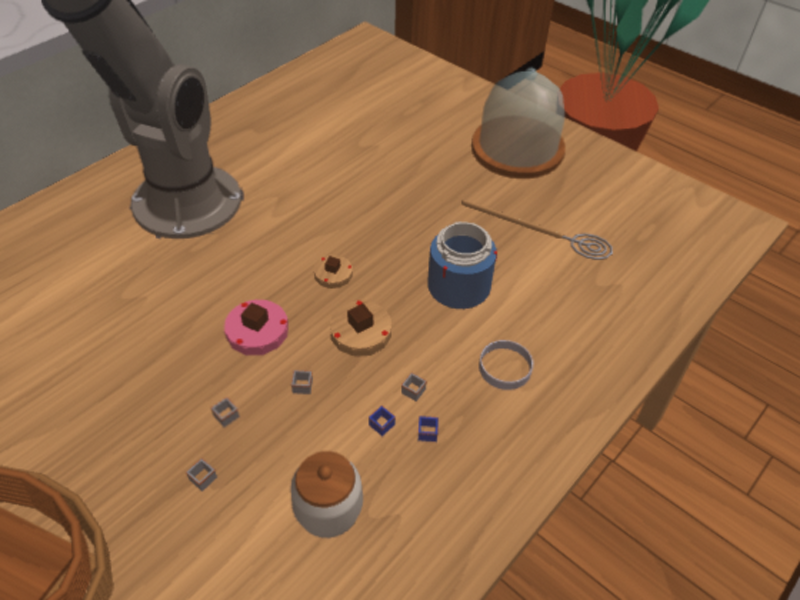

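View pics/top0.png

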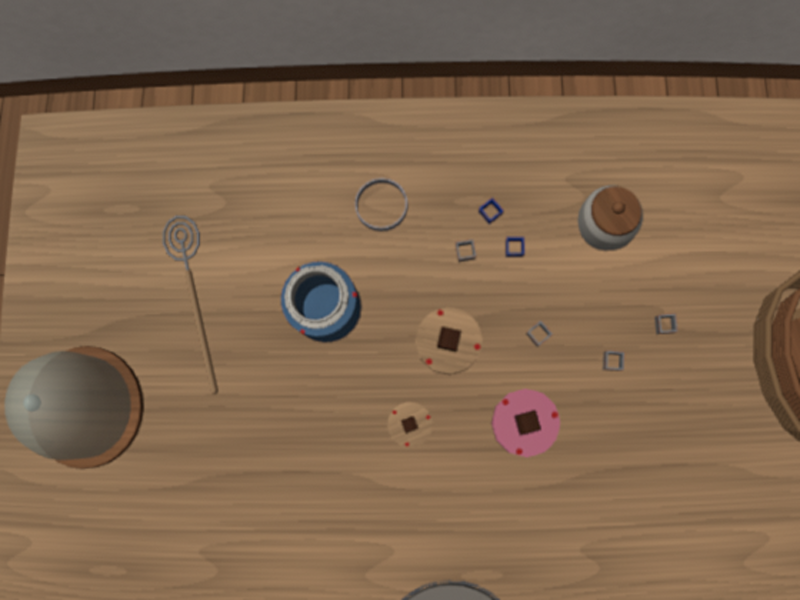

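The scene shows four steel cutters, at about (466,252), (539,334), (613,361) and (666,324) in the top view. It also shows two blue decoys, the canister at (320,300), and the target wooden lid at (449,340), with small wooden and pink decoy lids nearby.

```bash
cat > h.py <<'E'
import numpy as np, cv2
from scipy.spatial.transform import Rotation as R
from plant import readout, eyes, r
def proj(n,p):
    m=eyes.camera_model(n); p=np.atleast_2d(np.array(p,float)); T=m["world_to_cam"]
    c=p@T[:3,:3].T+T[:3,3]; s=c[:,:2]/c[:,2:]; s=s*(1+m["k1"]*(s**2).sum(1,keepdims=True))
    K=m["mtx"]; return s*[K[0,0],K[1,1]]+K[:2,2]
def unproj(n,uv,z):
    m=eyes.camera_model(n); K=m["mtx"]; d=(np.atleast_2d(np.array(uv,float))-K[:2,2])/[K[0,0],K[1,1]]
    s=d.copy()
    for _ in range(20): s=d/(1+m["k1"]*(s**2).sum(1,keepdims=True))
    T=m["world_to_cam"]; Rm=T[:3,:3]; o=-Rm.T@T[:3,3]
    w=np.c_[s,np.ones(len(s))]@Rm; return o+w*((z-o[2])/w[:,2])[:,None]
def crop(im,x0,y0,x1,y1,k,name):
    cv2.imwrite("pics/"+name,cv2.resize(im[y0:y1,x0:x1],None,fx=k,fy=k,interpolation=cv2.INTER_CUBIC))
E
python3 - <<'E'
from h import *
im=cv2.imread("raw_top0.png"); crop(im,190,145,490,330,2.6,"c1.png")
hsv=cv2.cvtColor(im,cv2.COLOR_BGR2HSV)
for u,v in [(466,252),(539,334),(613,361),(666,324)]:
    x,y=round(u*.7),round(v*.7); w=11
    s=hsv[y-w:y+w+1,x-w:x+w+1,1]; h=hsv[y-w:y+w+1,x-w:x+w+1,0]
    m=(s<70).astype(np.uint8); pts=np.argwhere(m)[:,::-1]+[x-w,y-w]
    rect=cv2.minAreaRect(unproj("top",pts,12)[:,:2].astype(np.float32)); print(len(pts),rect, unproj("top",(u*.7,v*.7),12))
red=((hsv[...,0]<6)|(hsv[...,0]>174))&(hsv[...,1]>170)&(hsv[...,2]>110)
n,l,st,c=cv2.connectedComponentsWithStats(red.astype(np.uint8))
for i in range(1,n): print("red",c[i],st[i,4],unproj("top",c[i],23.5)[0,:2],unproj("top",c[i],100)[0,:2])
E
```

```text
97 ((660.8613891601562, -36.55331802368164), (33.547786712646484, 30.54220199584961), 8.798529624938965) [[657.01252393 -37.6474203   12.        ]]
97 ((517.0281372070312, -156.057861328125), (30.194122314453125, 33.12928771972656), 38.97275924682617) [[ 514.79082213 -156.56811748   12.        ]]
115 ((468.8084716796875, -279.2409362792969), (34.54998779296875, 28.718467712402344), 88.71442413330078) [[ 467.10283507 -279.34969114   12.        ]]
128 ((529.1686401367188, -372.92840576171875), (30.950668334960938, 36.90064239501953), 2.947659730911255) [[ 527.62342905 -373.78012438   12.        ]]
red [208. 188.] 1 [630.71776479 248.41355616] [614.57745648 234.38489116]
red [248.  205.5] 2 [586.27631289 151.16711314] [572.81638193 143.00362923]
red [308.  218.5] 6 [552.6837416    8.33673072] [541.24986432   8.78771157]
red [211.5 232. ] 2 [523.63083528 238.34753942] [513.94921291 224.92598158]
red [333.66666667 242.11111111] 9 [495.47159567 -51.22287309] [487.48832888 -47.17970058]
red [299.875 252.875] 8 [471.30172268  28.75175839] [464.77620259  27.97145684]
red [353.28571429 281.        ] 7 [403.4855212  -94.97433803] [401.05016924 -88.29240304]
red [275.5 288. ] 2 [389.95045781  86.71464281] [388.33144006  82.43845182]
red [387.875 289.875] 8 [ 381.23181712 -175.34335322] [ 380.13864283 -163.81415789]
red [299.  291.5] 2 [381.15017466  32.03031872] [380.06192444  31.05227883]
red [284.5 310.5] 4 [337.67502166  66.25257523] [339.20886883  63.21050374]
red [363.         315.71428571] 7 [ 322.77743419 -115.48917867] [ 325.20979287 -107.5699413 ]
```

View pics/c1.png

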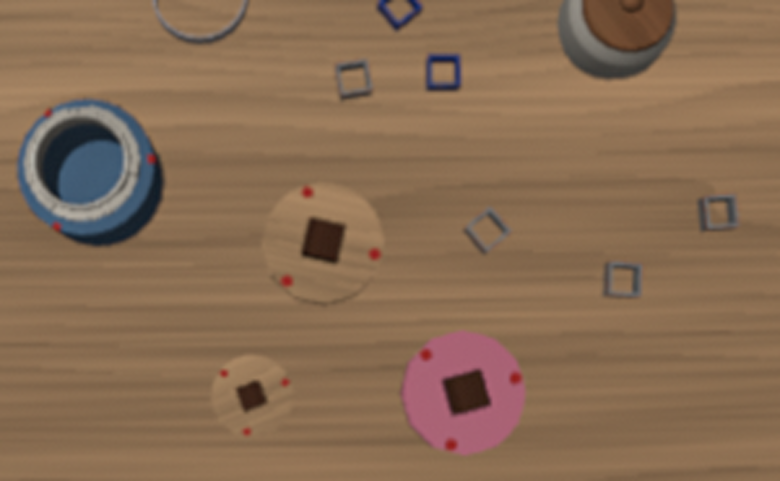

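```bash
cat >> h.py <<'E'
import json,os
def plan(*targets):
    """targets: (x,y,z,yaw) tool pointing down; prints offset cm / wz deg from commanded pose, stores the last"""
    c=json.load(open("cmd.json")) if os.path.exists("cmd.json") else [172.66,-626.68,227.85,15.4]
    a=np.radians(c[3])
    A=np.array([[np.cos(a),np.sin(a),0],[np.sin(a),-np.cos(a),0],[0,0,-1]]) # columns tool x,y,z
    for t in targets:
        o=np.round((A.T@(np.array(t[:3])-c[:3]))/10/.05)*.05; wz=round((c[3]-t[3])*2)/2
        print(t,"offset",[round(float(v),2) for v in o],"wz",wz,"rows",round(max(np.linalg.norm(o)/5,abs(wz)/8.59),1))
    json.dump(list(np.array(c[:3])+A@o*10)+[c[3]-wz],open("cmd.json","w"))
def state():
    s=readout.get_state(); print({k:np.round(s[k],2) for k in("time","tool_pos","tool_rot","force","wrist_torque","finger_gap","finger_force")})
E
python3 - <<'E'
from h import *
plan((529,-373,110,3),(529,-373,28,3),(529,-373,200,3))
E
```

```text
(529, -373, 110, 3) offset [41.1, -15.0, 11.8] wz 12.5 rows 9.1
(529, -373, 28, 3) offset [41.1, -15.0, 20.0] wz 12.5 rows 9.6
(529, -373, 200, 3) offset [41.1, -15.0, 2.8] wz 12.5 rows 8.8
```

>>> step_arm([
  {"grip": 80, "offset": [41.1, -15.0, 11.8], "rot": [0, 0, 12.5]},
  {"grip": 80, "offset": [41.1, -15.0, 11.8], "rot": [0, 0, 12.5]},
  {"grip": 80, "offset": [41.1, -15.0, 11.8], "rot": [0, 0, 12.5]},
  {"grip": 80, "offset": [41.1, -15.0, 11.8], "rot": [0, 0, 12.5]},
  {"grip": 80, "offset": [41.1, -15.0, 11.8], "rot": [0, 0, 12.5]},
  {"grip": 80, "offset": [41.1, -15.0, 11.8], "rot": [0, 0, 12.5]},
  {"grip": 80, "offset": [41.1, -15.0, 11.8], "rot": [0, 0, 12.5]},
  {"grip": 80, "offset": [41.1, -15.0, 11.8], "rot": [0, 0, 12.5]},
  {"grip": 80, "offset": [41.1, -15.0, 11.8], "rot": [0, 0, 12.5]},
  {"grip": 80, "offset": [41.1, -15.0, 11.8], "rot": [0, 0, 12.5]},
  {"grip": 80, "offset": [41.1, -15.0, 11.8], "rot": [0, 0, 12.5]},
  {"grip": 80, "offset": [41.1, -15.0, 11.8], "rot": [0, 0, 12.5]},
], force=40)

```text
time: 1.3
tool_pos: [527.7, -374.2, 109.6]
tool_rot: [180.0, 0.1, 2.8]
force: [-0.6, -0.4, 0.0]
finger_gap: 0.689
finger_force: 0.0
```

>>> step_arm([
  {"grip": 80, "offset": [0, 0, 4.5], "rot": [0, 0, 0]},
  {"grip": 80, "offset": [0, 0, 8.2], "rot": [0, 0, 0]},
  {"grip": 80, "offset": [0, 0, 8.2], "rot": [0, 0, 0]},
  {"grip": 255, "offset": [0, 0, 8.2], "rot": [0, 0, 0]},
  {"grip": 255, "offset": [0, 0, 8.2], "rot": [0, 0, 0]},
  {"grip": 255, "offset": [0, 0, 8.2], "rot": [0, 0, 0]},
  {"grip": 255, "offset": [0, 0, 8.2], "rot": [0, 0, 0]},
  {"grip": 255, "offset": [0, 0, 8.2], "rot": [0, 0, 0]},
  {"grip": 255, "offset": [0, 0, 8.2], "rot": [0, 0, 0]},
  {"grip": 255, "offset": [0, 0, 4], "rot": [0, 0, 0]},
  {"grip": 255, "offset": [0, 0, -1], "rot": [0, 0, 0]},
  {"grip": 255, "offset": [0, 0, -6], "rot": [0, 0, 0]},
], force=40)

```text
time: 2.5
tool_pos: [528.6, -372.5, 171.0]
tool_rot: [-180.0, 0.1, 2.9]
force: [0.2, -0.3, 0.0]
finger_gap: 0.001
finger_force: 0.0
```

Run:
```python
from h import *
json.dump([529,-373,170,3],open("cmd.json","w"))
state()
im=eyes.grab_frame("scene"); q=proj("scene",readout.get_state()["tool_pos"])[0].astype(int); print(q); cv2.imwrite("raw_s1.png",im)
x,y=q; crop(im,max(x-60,0),max(y-60,0),x+60,y+60,4,"g1.png")
plan((566,200,185,3),(566,200,158,3))
```

```text
{'time': np.float64(2.5), 'tool_pos': array([ 528.56, -372.51,  170.98]), 'tool_rot': array([-1.7996e+02,  7.0000e-02,  2.9200e+00]), 'force': array([ 0.16, -0.27,  0.  ]), 'wrist_torque': array([-0.01, -0.03, -0.02]), 'finger_gap': np.float64(0.0), 'finger_force': np.float64(0.0)}
[125 291]
(566, 200, 185, 3) offset [6.7, -57.05, -1.5] wz 0.0 rows 11.5
(566, 200, 158, 3) offset [6.7, -57.05, 1.2] wz 0.0 rows 11.5
```

View pics/g1.png

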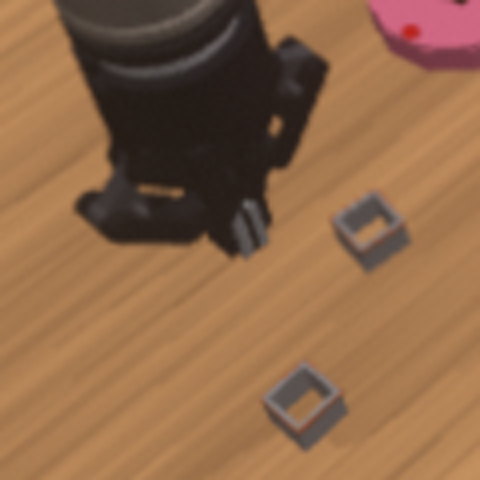

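The crop shows closed, empty fingers, with the cutter still on the table at scene pixel (141,331). I'll check its position with the scene camera.

Run:
```python
from h import *
json.dump([529,-373,170,3],open("cmd.json","w"))
print(unproj("scene",(141,330),12), unproj("scene",(65+372/4,231+230/4),12))
print(proj("scene",[(529,-373,12),(469,-279,12),(517,-156,12),(661,-36.5,12)]))
print(proj("scene",[(528.6,-372.5,171-25)]))
print(np.array([201,475])*.7,np.array([225,412])*.7,np.array([302,382])*.7,np.array([414,386])*.7)
```

```text
[[ 524.82440193 -369.85900977   12.        ]] [[ 469.60328407 -278.68185459   12.        ]]
[[141.03334022 332.1769783 ]
 [157.72258753 288.43598497]
 [211.30236638 267.50778552]
 [289.55202405 270.92122021]]
[[129.12815807 298.93278722]]
[140.7 332.5] [157.5 288.4] [211.4 267.4] [289.8 270.2]
```

>>> step_arm([
  {"grip": 80, "offset": [-0.2, -0.2, 5], "rot": [0, 0, 0]},
  {"grip": 80, "offset": [-0.2, -0.2, 9], "rot": [0, 0, 0]},
  {"grip": 80, "offset": [-0.2, -0.2, 9], "rot": [0, 0, 0]},
  {"grip": 80, "offset": [-0.2, -0.2, 9], "rot": [0, 0, 0]},
  {"grip": 80, "offset": [-0.2, -0.2, 9], "rot": [0, 0, 0]},
  {"grip": 80, "offset": [-0.2, -0.2, 12], "rot": [0, 0, 0]},
  {"grip": 80, "offset": [-0.2, -0.2, 14.4], "rot": [0, 0, 0]},
  {"grip": 80, "offset": [-0.2, -0.2, 14.4], "rot": [0, 0, 0]},
  {"grip": 80, "offset": [-0.2, -0.2, 14.4], "rot": [0, 0, 0]},
])

```text
time: 3.45
tool_pos: [528.1, -371.8, 27.6]
tool_rot: [179.9, -0.1, 2.9]
force: [-0.8, -1.0, 0.6]
finger_gap: 0.686
finger_force: 0.0
```

>>> step_arm([
  {"grip": 150, "offset": [0, 0, 0], "rot": [0, 0, 0]},
  {"grip": 255, "offset": [0, 0, 0], "rot": [0, 0, 0]},
  {"grip": 255, "offset": [0, 0, 0], "rot": [0, 0, 0]},
  {"grip": 255, "offset": [0, 0, 0], "rot": [0, 0, 0]},
  {"grip": 255, "offset": [0, 0, 0], "rot": [0, 0, 0]},
  {"grip": 255, "offset": [0, 0, 0], "rot": [0, 0, 0]},
  {"grip": 255, "offset": [0, 0, 0], "rot": [0, 0, 0]},
], force=40)

```text
time: 4.15
tool_pos: [526.9, -371.0, 25.7]
tool_rot: [180.0, 0.0, 2.9]
force: [-0.2, -0.0, -0.5]
finger_gap: 0.004
finger_force: 0.0
```

Run:
```python
from h import *
a=eyes.grab_frame("scene"); b=eyes.grab_frame("top")
q=proj("scene",(527,-371,20))[0].astype(int); p=proj("top",(527,-371,20))[0].astype(int); print(q,p)
A=cv2.resize(a[q[1]-45:q[1]+45,q[0]-45:q[0]+45],(400,400)); B=cv2.resize(b[p[1]-45:p[1]+45,p[0]-45:p[0]+45],(400,400))
cv2.imwrite("pics/g2.png",np.hstack([A,B]))
```

```text
[140 329] [466 226]
```

View pics/g2.png

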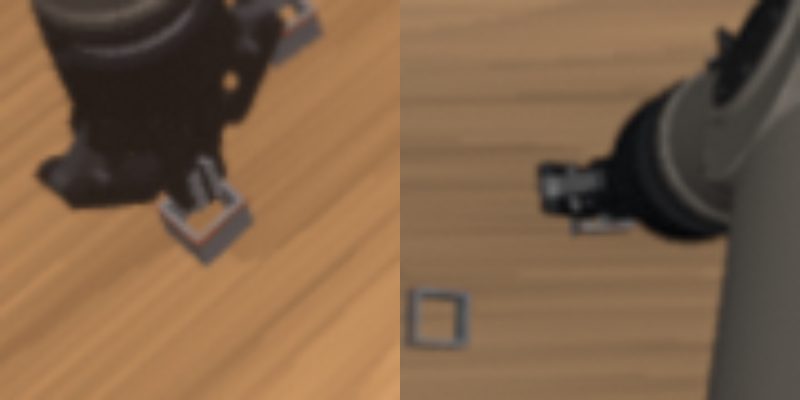

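Run:
```python
from h import *
state()
print(readout.get_state()["q"])
for p in [(527,-371,0),(527,-371,25),(527,-371,40),(527,-324,60),(512,-356,0)]: print(p,proj("scene",p),proj("top",p))
```

```text
{'time': np.float64(4.25), 'tool_pos': array([ 526.91, -370.99,   25.76]), 'tool_rot': array([1.8e+02, 1.0e-02, 2.9e+00]), 'force': array([-0.38,  0.93, -0.24]), 'wrist_torque': array([ 0.01, -0.02,  0.04]), 'finger_gap': np.float64(-0.0), 'finger_force': np.float64(0.0)}
[ 33.85039261  33.9521878   -3.41766196  98.59332022   2.59147758
  47.53550655 -57.83380045]
(527, -371, 0) [[142.16903319 333.65526917]] [[463.68907318 227.7327928 ]]
(527, -371, 25) [[140.13952205 328.02756631]] [[466.65096935 226.35613368]]
(527, -371, 40) [[138.88836097 324.56193409]] [[468.48106338 225.50484749]]
(527, -324, 60) [[155.0475     305.19694703]] [[451.30410371 224.72463305]]
(512, -356, 0) [[143.4024752  324.81999898]] [[458.05604092 233.97422871]]
```

>>> step_arm([
  {"grip": 255, "offset": [0, 0, 1.2], "rot": [0, 0, 0]},
  {"grip": 255, "offset": [0, 0, 1.2], "rot": [0, 0, 0]},
  {"grip": 255, "offset": [0, 0, 1.2], "rot": [0, 0, 0]},
])

```text
time: 4.55
tool_pos: [527.0, -370.9, 13.2]
tool_rot: [-180.0, 0.0, 2.9]
force: [-0.6, -0.3, 0.3]
finger_gap: -0.002
finger_force: 0.5
```

Run:
```python
from h import *
a=eyes.grab_frame("scene")
T=eyes.camera_model("scene")["world_to_cam"]; print(-T[:3,:3].T@T[:3,3]); T=eyes.camera_model("top")["world_to_cam"]; print(-T[:3,:3].T@T[:3,3])
q=[140,325]
cv2.imwrite("pics/g3.png",cv2.resize(a[q[1]-40:q[1]+35,q[0]-50:q[0]+50],None,fx=7,fy=7,interpolation=cv2.INTER_CUBIC))
```

```text
[1096.76242769 -589.92748312 1039.04925547]
[ 363.10666294   15.8141271  1291.89270375]
```

View pics/g3.png

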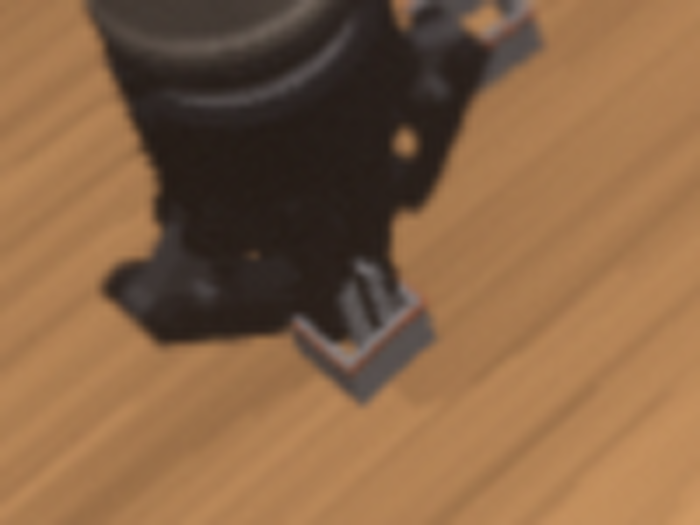

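>>> step_arm([
  {"grip": 255, "offset": [0, 0, 0.3], "rot": [0, 0, 0]},
  {"grip": 255, "offset": [0, 0, 0.3], "rot": [0, 0, 0]},
])

```text
time: 4.8
tool_pos: [527.1, -371.1, 11.7]
tool_rot: [180.0, -0.0, 2.9]
force: [-0.2, 0.6, 7.1]
finger_gap: 0.001
finger_force: 7.4
```

>>> step_arm([
  {"grip": 255, "offset": [0, 0, 0.3], "rot": [0, 0, 0]},
  {"grip": 255, "offset": [0, 0, 0.3], "rot": [0, 0, 0]},
])

```text
time: 5.0
tool_pos: [527.6, -371.2, 10.8]
tool_rot: [180.0, -0.0, 2.9]
force: [-4.7, 4.1, 19.4]
finger_gap: -0.001
finger_force: 14.2
```

>>> step_arm([
  {"grip": 255, "offset": [0, 0, 0.3], "rot": [0, 0, 0]},
  {"grip": 255, "offset": [0, 0, 0.3], "rot": [0, 0, 0]},
])

```text
time: 5.2
tool_pos: [528.1, -371.3, 10.3]
tool_rot: [180.0, -0.1, 2.9]
force: [-8.5, 6.0, 33.2]
finger_gap: 0.004
finger_force: 20.0
```

>>> step_arm([
  {"grip": 255, "offset": [0, 0, -4.5], "rot": [0, 0, 0]},
  {"grip": 80, "offset": [0, 0, -4.5], "rot": [0, 0, 0]},
  {"grip": 80, "offset": [0, 0, -4.5], "rot": [0, 0, 0]},
  {"grip": 80, "offset": [0, 0, -4.5], "rot": [0, 0, 0]},
  {"grip": 80, "offset": [0, 0, -4.5], "rot": [0, 0, 0]},
  {"grip": 80, "offset": [0, 0, -4.5], "rot": [0, 0, 0]},
  {"grip": 80, "offset": [0, 0, -2.5], "rot": [0, 0, 0]},
  {"grip": 80, "offset": [0, 0, -0.6], "rot": [0, 0, 0]},
  {"grip": 80, "offset": [0, 0, -0.6], "rot": [0, 0, 0]},
  {"grip": 80, "offset": [0, 0, -0.6], "rot": [0, 0, 0]},
])

```text
time: 6.2
tool_pos: [526.7, -370.7, 10.0]
tool_rot: [-180.0, 0.1, 2.9]
force: [0.5, -1.0, 0.2]
finger_gap: 0.019
finger_force: 59.0
```

>>> step_arm([
  {"grip": 255, "offset": [0, 0, 0], "rot": [0, 0, 0]},
  {"grip": 255, "offset": [0, 0, 0], "rot": [0, 0, 0]},
  {"grip": 255, "offset": [0, 0, 0], "rot": [0, 0, 0]},
  {"grip": 255, "offset": [0, 0, 0], "rot": [0, 0, 0]},
  {"grip": 255, "offset": [0, 0, 0], "rot": [0, 0, 0]},
  {"grip": 255, "offset": [0, 0, 0], "rot": [0, 0, 0]},
], force=40)

```text
time: 6.8
tool_pos: [526.9, -371.0, 10.9]
tool_rot: [180.0, -0.0, 2.9]
force: [-0.5, 0.3, -0.3]
finger_gap: -0.001
finger_force: 36.8
```

Run:
```python
from h import *
state()
a=eyes.grab_frame("scene")
q=[140,325]
cv2.imwrite("pics/g4.png",cv2.resize(a[q[1]-40:q[1]+35,q[0]-50:q[0]+50],None,fx=7,fy=7,interpolation=cv2.INTER_CUBIC))
```

```text
{'time': np.float64(6.8), 'tool_pos': array([ 526.94, -371.03,   10.87]), 'tool_rot': array([179.99,  -0.  ,   2.91]), 'force': array([-0.46,  0.28, -0.27]), 'wrist_torque': array([ 0.  , -0.03, -0.05]), 'finger_gap': np.float64(-0.0), 'finger_force': np.float64(36.85)}
```

View pics/g4.png

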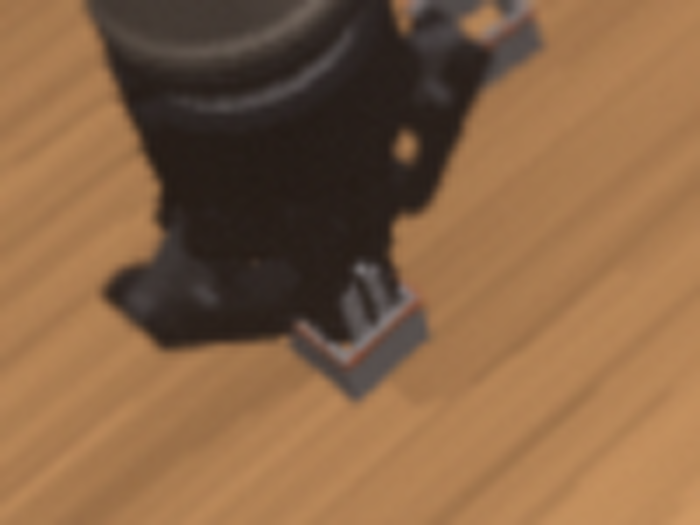

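The picture shows the shut fingers standing inside the cutter. Opening them braces the walls with 59 N, which will carry it, so I'll use that hold for this one. Touching the table also showed that the shut fingertips are only 12 mm ahead of the TCP.

Run:
```python
from h import *
json.dump([527,-371,191,3],open("cmd.json","w"))
plan((567,201,191,3),(567,201,146,3))
```

```text
(567, 201, 191, 3) offset [7.0, -56.9, 0.0] wz 0.0 rows 11.5
(567, 201, 146, 3) offset [7.0, -56.9, 4.5] wz 0.0 rows 11.5
```

>>> step_arm([
  {"grip": 80, "offset": [0, 0, 0], "rot": [0, 0, 0]},
  {"grip": 80, "offset": [0, 0, 0], "rot": [0, 0, 0]},
  {"grip": 80, "offset": [0, 0, 0], "rot": [0, 0, 0]},
  {"grip": 80, "offset": [0, 0, -3], "rot": [0, 0, 0]},
  {"grip": 80, "offset": [0, 0, -7], "rot": [0, 0, 0]},
  {"grip": 80, "offset": [0, 0, -11], "rot": [0, 0, 0]},
  {"grip": 80, "offset": [0, 0, -15], "rot": [0, 0, 0]},
  {"grip": 80, "offset": [0, 0, -18], "rot": [0, 0, 0]},
  {"grip": 80, "offset": [0, 0, -18], "rot": [0, 0, 0]},
])

```text
time: 7.75
tool_pos: [529.8, -372.9, 196.7]
tool_rot: [179.6, -0.5, 2.9]
force: [0.3, -0.3, -0.7]
finger_gap: 0.0
finger_force: 37.9
```

>>> step_arm([
  {"grip": 80, "offset": [0.5, -4, 0], "rot": [0, 0, 0]},
  {"grip": 80, "offset": [1, -8, 0], "rot": [0, 0, 0]},
  {"grip": 80, "offset": [7, -56.9, 0], "rot": [0, 0, 0]},
  {"grip": 80, "offset": [7, -56.9, 0], "rot": [0, 0, 0]},
  {"grip": 80, "offset": [7, -56.9, 0], "rot": [0, 0, 0]},
  {"grip": 80, "offset": [7, -56.9, 0], "rot": [0, 0, 0]},
  {"grip": 80, "offset": [7, -56.9, 0], "rot": [0, 0, 0]},
  {"grip": 80, "offset": [7, -56.9, 0], "rot": [0, 0, 0]},
  {"grip": 80, "offset": [7, -56.9, 0], "rot": [0, 0, 0]},
  {"grip": 80, "offset": [7, -56.9, 0], "rot": [0, 0, 0]},
  {"grip": 80, "offset": [7, -56.9, 0], "rot": [0, 0, 0]},
  {"grip": 80, "offset": [7, -56.9, 0], "rot": [0, 0, 0]},
])

```text
time: 8.95
tool_pos: [567.0, 203.8, 189.9]
tool_rot: [-180.0, 0.1, 3.0]
force: [1.1, -0.5, -0.6]
finger_gap: -0.003
finger_force: 37.9
```

>>> step_arm([
  {"grip": 80, "offset": [0, 0, 0], "rot": [0, 0, 0]},
  {"grip": 80, "offset": [0, 0, 0], "rot": [0, 0, 0]},
  {"grip": 80, "offset": [0, 0, 0], "rot": [0, 0, 0]},
])

```text
time: 9.25
tool_pos: [567.9, 198.9, 189.9]
tool_rot: [179.9, 0.1, 2.8]
force: [1.0, -0.5, -1.7]
finger_gap: -0.003
finger_force: 37.9
```

Run:
```python
from h import *
state()
a=eyes.grab_frame("scene");b=eyes.grab_frame("top")
q=proj("scene",(567,201,160))[0].astype(int);p=proj("top",(567,201,160))[0].astype(int); print(q,p)
A=cv2.resize(a[q[1]-50:q[1]+50,q[0]-50:q[0]+50],(400,400),interpolation=2); B=cv2.resize(b[p[1]-50:p[1]+50,p[0]-50:p[0]+50],(400,400),interpolation=2)
cv2.imwrite("pics/g5.png",np.hstack([A,B]))
```

```text
{'time': np.float64(9.25), 'tool_pos': array([567.9 , 198.85, 189.9 ]), 'tool_rot': array([1.799e+02, 7.000e-02, 2.800e+00]), 'force': array([ 1.  , -0.54, -1.71]), 'wrist_torque': array([-0.01, -0.01, -0.03]), 'finger_gap': np.float64(-0.0), 'finger_force': np.float64(37.92)}
[325 157] [218 203]
```

View pics/g5.png

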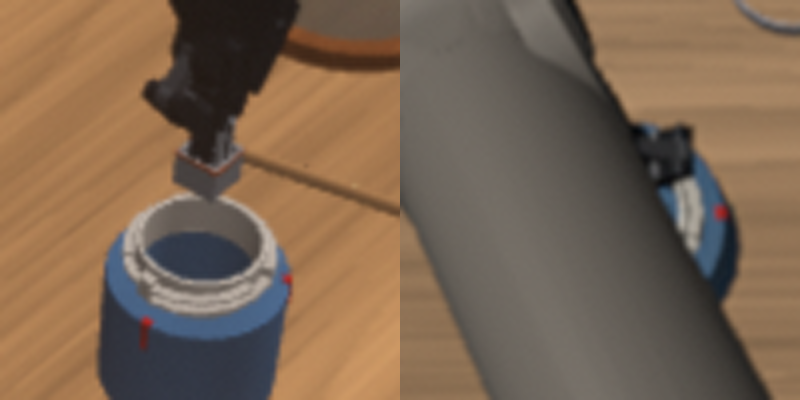

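The cutter is held over the mouth at crop (207,170), and the canister is empty. I'll lower it and shut the fingers to release.

>>> step_arm([
  {"grip": 80, "offset": [0, 0, 3], "rot": [0, 0, 0]},
  {"grip": 80, "offset": [0, 0, 5], "rot": [0, 0, 0]},
  {"grip": 80, "offset": [0, 0, 5], "rot": [0, 0, 0]},
  {"grip": 255, "offset": [0, 0, 5], "rot": [0, 0, 0]},
  {"grip": 255, "offset": [0, 0, 5], "rot": [0, 0, 0]},
  {"grip": 255, "offset": [0, 0, 5], "rot": [0, 0, 0]},
  {"grip": 255, "offset": [0, 0, 4], "rot": [0, 0, 0]},
  {"grip": 255, "offset": [0, 0, 5], "rot": [0, 0, 0]},
  {"grip": 255, "offset": [0, 0, 0], "rot": [0, 0, 0]},
  {"grip": 255, "offset": [0, 0, 0], "rot": [0, 0, 0]},
])

```text
time: 10.35
tool_pos: [571.6, 202.7, 196.4]
tool_rot: [-179.8, -0.6, 2.9]
force: [1.2, 1.3, 1.2]
finger_gap: -0.001
finger_force: 36.9
```

>>> step_arm([
  {"grip": 80, "offset": [0, 0, 0], "rot": [0, 0, 0]},
  {"grip": 80, "offset": [0, 0, 0], "rot": [0, 0, 0]},
  {"grip": 80, "offset": [0, 0, 0], "rot": [0, 0, 0]},
  {"grip": 80, "offset": [0, 0, 0], "rot": [0, 0, 0]},
])

```text
time: 10.75
tool_pos: [567.4, 200.5, 189.6]
tool_rot: [180.0, 0.1, 2.9]
force: [-0.3, 0.9, -0.9]
finger_gap: 0.002
finger_force: 37.9
```

Run:
```python
from h import *
state()
a=eyes.grab_frame("scene"); q=[325,157]
cv2.imwrite("pics/g6.png",cv2.resize(a[q[1]-30:q[1]+40,q[0]-35:q[0]+35],(560,560),interpolation=2))
```

```text
{'time': np.float64(10.75), 'tool_pos': array([567.42, 200.54, 189.6 ]), 'tool_rot': array([1.7996e+02, 1.1000e-01, 2.9100e+00]), 'force': array([-0.3 ,  0.94, -0.9 ]), 'wrist_torque': array([0.04, 0.  , 0.05]), 'finger_gap': np.float64(0.0), 'finger_force': np.float64(37.88)}
```

View pics/g6.png

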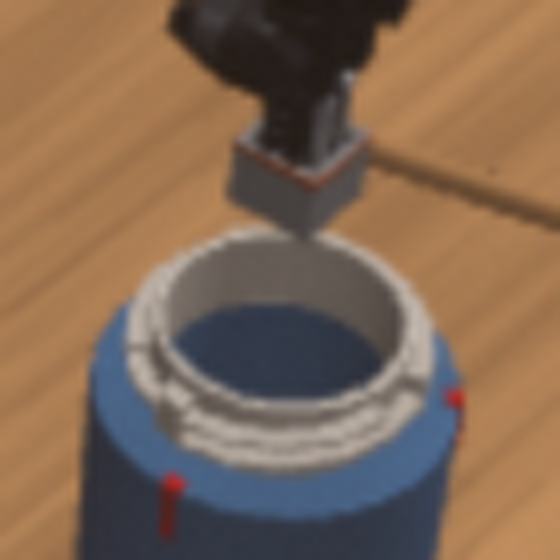

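Run:
```python
from h import *
for z in (140,150,160,170,180,190): print(z,proj("scene",(582.4,185.5,z)), proj("scene",(567.4,200.5,z)))
```

```text
140 [[326.26732012 168.98149536]] [[325.2983531  163.05666256]]
150 [[326.62432081 166.07930891]] [[325.64620947 160.15126566]]
160 [[326.98574306 163.14264055]] [[325.99833568 157.21165916]]
170 [[327.35167346 160.17083807]] [[326.35481464 154.2372013 ]]
180 [[327.72220093 157.16323197]] [[326.71573151 151.2272334 ]]
190 [[328.09741686 154.11913485]] [[327.08117373 148.18107934]]
```

>>> step_arm([
  {"grip": 255, "offset": [0, 0, 3], "rot": [0, 0, 0]},
  {"grip": 255, "offset": [0, 0, 4.5], "rot": [0, 0, 0]},
  {"grip": 255, "offset": [0, 0, 4.5], "rot": [0, 0, 0]},
  {"grip": 255, "offset": [0, 0, 4.5], "rot": [0, 0, 0]},
  {"grip": 255, "offset": [0, 0, 4.5], "rot": [0, 0, 0]},
  {"grip": 255, "offset": [0, 0, 4.5], "rot": [0, 0, 0]},
  {"grip": 255, "offset": [0, 0, 4.5], "rot": [0, 0, 0]},
  {"grip": 255, "offset": [0, 0, 4.5], "rot": [0, 0, 0]},
], force=120)

```text
time: 11.6
tool_pos: [568.3, 200.9, 146.3]
tool_rot: [-180.0, -0.0, 2.9]
force: [0.1, 0.3, -0.6]
finger_gap: -0.004
finger_force: 36.8
```

The cutter is wedged on the shut fingers, and squeezing harder doesn't free it. I'll tilt the tool over the canister, hook the cutter's back edge on the inside of the neck and strip it off so it falls in.

>>> step_arm([
  {"grip": 255, "offset": [0, 0, -5], "rot": [0, 0, -8]},
  {"grip": 255, "offset": [0, 0, -8], "rot": [0, 0, -16]},
  {"grip": 255, "offset": [0, 0, -8], "rot": [0, 0, -24]},
  {"grip": 255, "offset": [0, 0, -8], "rot": [0, 0, -32]},
  {"grip": 255, "offset": [0, 0, -8], "rot": [0, 0, -40]},
  {"grip": 255, "offset": [0, 0, -8], "rot": [0, 0, -48]},
  {"grip": 255, "offset": [0, 0, -8], "rot": [0, 0, -56]},
  {"grip": 255, "offset": [0, 0, -8], "rot": [0, 0, -64]},
  {"grip": 255, "offset": [0, 0, -8], "rot": [0, 0, -72]},
  {"grip": 255, "offset": [0, 0, -8], "rot": [0, 0, -80]},
  {"grip": 255, "offset": [0, 0, -8], "rot": [0, 0, -88]},
  {"grip": 255, "offset": [0, 0, -8], "rot": [0, 0, -96]},
])

```text
time: 12.8
tool_pos: [568.0, 200.7, 226.0]
tool_rot: [180.0, 0.0, 99.2]
force: [-0.4, 1.0, -0.5]
finger_gap: -0.005
finger_force: 36.8
```

>>> step_arm([
  {"grip": 255, "offset": [0, 0, 0], "rot": [0, 8, 0]},
  {"grip": 255, "offset": [0, 0, 0], "rot": [0, 16, 0]},
  {"grip": 255, "offset": [0, 0, 0], "rot": [0, 24, 0]},
  {"grip": 255, "offset": [0, 0, 0], "rot": [0, 32, 0]},
  {"grip": 255, "offset": [0, 0, 0], "rot": [0, 40, 0]},
  {"grip": 255, "offset": [0, 0, 0], "rot": [0, 48, 0]},
  {"grip": 255, "offset": [0, 0, 0], "rot": [0, 56, 0]},
  {"grip": 255, "offset": [0, 0, 0], "rot": [0, 64, 0]},
  {"grip": 255, "offset": [0, 0, 0], "rot": [0, 64, 0]},
])

```text
time: 13.7
tool_pos: [568.5, 195.7, 219.9]
tool_rot: [-178.8, -64.1, 97.4]
force: [-0.5, -0.7, -1.1]
finger_gap: -0.006
finger_force: 36.8
```

Run:
```python
from h import *
state(); print(readout.get_state()["q"].round(1))
```

```text
{'time': np.float64(13.7), 'tool_pos': array([568.53, 195.71, 219.88]), 'tool_rot': array([-178.79,  -64.12,   97.39]), 'force': array([-0.46, -0.69, -1.09]), 'wrist_torque': array([-1.08, -0.09,  0.01]), 'finger_gap': np.float64(-0.01), 'finger_force': np.float64(36.84)}
[ 42.5  42.  -51.6 100.5 -36.1  64.   25.2]
```

Run:
```python
from h import *
a=np.radians(99); R0=np.array([[np.cos(a),np.sin(a),0],[np.sin(a),-np.cos(a),0],[0,0,-1]])
M=R0@R.from_rotvec([0,64,0],degrees=True).as_matrix()
f=np.array([np.cos(a),np.sin(a),0]); ax=np.array([567,200.8,0]); cur=np.array([567,201,226])
for d,z in ((-24,150),(-24,125.5),(-34,125.5),(-42,125.5),(-42,150)):
    P=ax+f*d+[0,0,z]; T=P-M@[-15,0,-14.7]; print(d,z,T.round(1),(M.T@(T-cur)/10).round(2))
print("f in tool",(M.T@f).round(3),"z in tool",M.T[:,2].round(3))
```

```text
-24 150 [567.7 196.6 157. ] [-6.39 -0.    2.63]
-24 125.5 [567.7 196.6 132.5] [-8.59 -0.    3.7 ]
-34 125.5 [569.2 186.8 132.5] [-9.03 -0.    2.8 ]
-42 125.5 [570.5 178.9 132.5] [-9.38 -0.    2.08]
-42 150 [570.5 178.9 157. ] [-7.18 -0.    1.01]
f in tool [ 0.438 -0.     0.899] z in tool [ 0.899  0.    -0.438]
```

>>> step_arm([
  {"grip": 255, "offset": [-4, 0, 1.8], "rot": [0, 0, 0]},
  {"grip": 255, "offset": [-6.4, 0, 2.65], "rot": [0, 0, 0]},
  {"grip": 255, "offset": [-6.4, 0, 2.65], "rot": [0, 0, 0]},
  {"grip": 255, "offset": [-7.5, 0, 3.2], "rot": [0, 0, 0]},
  {"grip": 255, "offset": [-8.6, 0, 3.7], "rot": [0, 0, 0]},
  {"grip": 255, "offset": [-8.6, 0, 3.7], "rot": [0, 0, 0]},
  {"grip": 255, "offset": [-8.8, 0, 3.25], "rot": [0, 0, 0]},
  {"grip": 255, "offset": [-9.0, 0, 2.8], "rot": [0, 0, 0]},
  {"grip": 255, "offset": [-9.0, 0, 2.8], "rot": [0, 0, 0]},
])

```text
time: 14.6
tool_pos: [570.8, 186.3, 133.3]
tool_rot: [179.9, -64.0, 99.0]
force: [0.4, 1.5, -0.5]
finger_gap: -0.002
finger_force: 36.7
```

>>> step_arm([
  {"grip": 255, "offset": [-0.1, 0, -0.3], "rot": [0, 0, 0]},
  {"grip": 255, "offset": [-0.2, 0, -0.4], "rot": [0, 0, 0]},
  {"grip": 255, "offset": [-0.2, 0, -0.4], "rot": [0, 0, 0]},
])

```text
time: 14.9
tool_pos: [569.7, 184.2, 133.9]
tool_rot: [-180.0, -64.2, 99.0]
force: [-2.1, 4.9, -0.6]
finger_gap: 0.001
finger_force: 35.9
```

>>> step_arm([
  {"grip": 255, "offset": [-0.1, 0, -0.25], "rot": [0, 0, 0]},
  {"grip": 255, "offset": [-0.2, 0, -0.45], "rot": [0, 0, 0]},
  {"grip": 255, "offset": [-0.2, 0, -0.45], "rot": [0, 0, 0]},
])

```text
time: 15.2
tool_pos: [569.7, 180.7, 134.8]
tool_rot: [-179.9, -64.3, 99.1]
force: [-1.5, 8.8, 0.0]
finger_gap: -0.003
finger_force: 20.1
```

>>> step_arm([
  {"grip": 255, "offset": [-0.1, 0, -0.25], "rot": [0, 0, 0]},
  {"grip": 255, "offset": [-0.2, 0, -0.45], "rot": [0, 0, 0]},
  {"grip": 255, "offset": [-0.2, 0, -0.45], "rot": [0, 0, 0]},
])

```text
time: 15.5
tool_pos: [571.5, 174.8, 135.3]
tool_rot: [-180.0, -64.3, 99.1]
force: [-1.0, 4.7, 4.3]
finger_gap: -0.003
finger_force: 3.7
```

>>> step_arm([
  {"grip": 255, "offset": [-0.1, 0, -0.5], "rot": [0, 0, 0]},
  {"grip": 255, "offset": [-0.1, 0, -1.0], "rot": [0, 0, 0]},
  {"grip": 255, "offset": [-0.1, 0, -1.0], "rot": [0, 0, 0]},
])

```text
time: 15.8
tool_pos: [575.2, 161.1, 135.8]
tool_rot: [179.9, -63.8, 98.8]
force: [0.2, 0.0, -0.9]
finger_gap: 0.002
finger_force: 0.0
```

>>> step_arm([
  {"grip": 255, "offset": [0.1, 0, -1.0], "rot": [0, 0, 0]},
  {"grip": 255, "offset": [0.3, 0, -2.0], "rot": [0, 0, 0]},
  {"grip": 255, "offset": [2, 0, -4.0], "rot": [0, 0, 0]},
  {"grip": 255, "offset": [5, 0, -5.0], "rot": [0, 0, 0]},
  {"grip": 255, "offset": [8, 0, -5.0], "rot": [0, 0, 0]},
])

```text
time: 16.3
tool_pos: [577.3, 150.8, 231.3]
tool_rot: [179.9, -63.9, 98.7]
force: [0.1, -0.2, 0.6]
finger_gap: -0.002
finger_force: 0.0
```

Run:
```python
from h import *
state()
a=eyes.grab_frame("scene"); b=eyes.grab_frame("top"); cv2.imwrite("raw_t2.png",b)
A=cv2.resize(a[110:230,235:385],(500,400),interpolation=2)
B=cv2.resize(b[170:250,180:270],(300,266),interpolation=2); B=cv2.copyMakeBorder(B,0,134,0,0,0)
cv2.imwrite("pics/g7.png",np.hstack([A,B]))
```

```text
{'time': np.float64(16.3), 'tool_pos': array([577.27, 150.78, 231.33]), 'tool_rot': array([179.92, -63.92,  98.68]), 'force': array([ 0.07, -0.2 ,  0.57]), 'wrist_torque': array([-0.89, -0.18, -0.05]), 'finger_gap': np.float64(-0.0), 'finger_force': np.float64(0.0)}
```

View pics/g7.png

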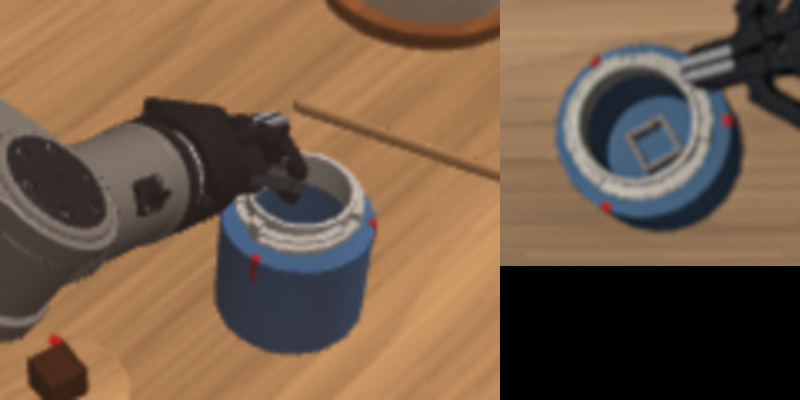

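The top crop shows the cutter on the canister's floor at about (655,143) and the fingers free. Next I'll re-measure the remaining cutters and go to the second one upright.

```bash
cat >> h.py <<'E'
def cutters(im,guesses):
    hsv=cv2.cvtColor(im,cv2.COLOR_BGR2HSV)
    for g in guesses:
        x,y=proj("top",(*g,12))[0].round().astype(int); w=20
        s=(hsv[y-w:y+w+1,x-w:x+w+1,1]<70).astype(np.uint8)
        n,l,st,c=cv2.connectedComponentsWithStats(s,connectivity=8)
        for i in range(1,n):
            if st[i,4]>60:
                pts=np.argwhere(l==i)[:,::-1]+[x-w,y-w]
                print(g,st[i,4],cv2.minAreaRect(unproj("top",pts,12)[:,:2].astype(np.float32)))
E
python3 - <<'E'
from h import *
cutters(cv2.imread("raw_t2.png"),[(469,-279),(517,-156),(661,-36.5)])
a=np.radians(99); R0=np.array([[np.cos(a),np.sin(a),0],[np.sin(a),-np.cos(a),0],[0,0,-1]])
M=R0@R.from_rotvec([0,64,0],degrees=True).as_matrix()
c=np.array([567,201,226])+M@[-17,0,-45]; print(c)
t=np.array([520,60,250]); print("tilt frame offset",(M.T@(t-c)/10).round(2))
json.dump([520,60,250,99],open("cmd.json","w")); plan((469,-279,60,89))
E
```

```text
(469, -279) 790 ((468.578125, -295.3856201171875), (68.39730072021484, 95.92243957519531), 88.85884857177734)
(517, -156) 98 ((516.8865966796875, -155.83871459960938), (30.151273727416992, 33.492286682128906), 38.01926040649414)
(661, -36.5) 1254 ((665.8197021484375, -37.716129302978516), (97.98375701904297, 89.93988800048828), 89.08615112304688)
[574.49290451 153.6916628  230.44720282]
tilt frame offset [-1.93 -6.85 -8.41]
(469, -279, 60, 89) offset [-32.7, -10.35, 19.0] wz 10.0 rows 7.8
```

>>> step_arm([
  {"grip": 255, "offset": [0, -1, -2], "rot": [0, -8, 0]},
  {"grip": 255, "offset": [0, -2, -4], "rot": [0, -16, 0]},
  {"grip": 255, "offset": [-1, -4, -6], "rot": [0, -24, 0]},
  {"grip": 180, "offset": [-1.9, -6.85, -8.4], "rot": [0, -32, 0]},
  {"grip": 120, "offset": [-1.9, -6.85, -8.4], "rot": [0, -40, 0]},
  {"grip": 120, "offset": [-1.9, -6.85, -8.4], "rot": [0, -48, 0]},
  {"grip": 120, "offset": [-1.9, -6.85, -8.4], "rot": [0, -56, 0]},
  {"grip": 120, "offset": [-1.9, -6.85, -8.4], "rot": [0, -64, 0]},
  {"grip": 120, "offset": [-1.9, -6.85, -8.4], "rot": [0, -64, 0]},
], force=40)

```text
time: 17.3
tool_pos: [519.9, 65.9, 251.4]
tool_rot: [179.9, 0.0, 99.5]
force: [0.9, 1.0, -0.5]
finger_gap: 0.528
finger_force: 0.0
```

>>> step_arm([
  {"grip": 100, "offset": [-32.7, -10.35, 10], "rot": [0, 0, 10]},
  {"grip": 100, "offset": [-32.7, -10.35, 10], "rot": [0, 0, 10]},
  {"grip": 100, "offset": [-32.7, -10.35, 10], "rot": [0, 0, 10]},
  {"grip": 100, "offset": [-32.7, -10.35, 10], "rot": [0, 0, 10]},
  {"grip": 100, "offset": [-32.7, -10.35, 10], "rot": [0, 0, 10]},
  {"grip": 100, "offset": [-32.7, -10.35, 10], "rot": [0, 0, 10]},
  {"grip": 100, "offset": [-32.7, -10.35, 10], "rot": [0, 0, 10]},
  {"grip": 100, "offset": [-32.7, -10.35, 10], "rot": [0, 0, 10]},
  {"grip": 100, "offset": [-32.7, -10.35, 19], "rot": [0, 0, 10]},
  {"grip": 100, "offset": [-32.7, -10.35, 19], "rot": [0, 0, 10]},
  {"grip": 100, "offset": [-32.7, -10.35, 19], "rot": [0, 0, 10]},
  {"grip": 100, "offset": [-32.7, -10.35, 19], "rot": [0, 0, 10]},
])

```text
time: 18.5
tool_pos: [468.7, -279.3, 60.0]
tool_rot: [-179.9, -0.1, 88.8]
force: [-0.0, 0.7, 1.2]
finger_gap: 0.606
finger_force: 0.0
```

Run:
```python
from h import *
state(); print(readout.get_state()["q"].round(1))
b=eyes.grab_frame("top"); cutters(b,[(517,-156),(661,-36.5)])
a=eyes.grab_frame("scene"); q=proj("scene",(469,-279,30))[0].astype(int); print(q)
A=cv2.resize(a[q[1]-35:q[1]+35,q[0]-40:q[0]+40],(400,350),interpolation=2);p=proj("top",(469,-279,30))[0].astype(int); B=cv2.resize(b[p[1]-35:p[1]+35,p[0]-40:p[0]+40],(400,350),interpolation=2)
cv2.imwrite("pics/g8.png",np.hstack([A,B]))
```

```text
{'time': np.float64(18.5), 'tool_pos': array([ 468.66, -279.34,   60.01]), 'tool_rot': array([-1.7994e+02, -7.0000e-02,  8.8850e+01]), 'force': array([-0.02,  0.73,  1.17]), 'wrist_torque': array([ 0.01, -0.04,  0.  ]), 'finger_gap': np.float64(0.61), 'finger_force': np.float64(0.0)}
[ 47.9  25.  -26.7 111.   14.9  47.4  12.1]
(517, -156) 96 ((517.0281372070312, -156.057861328125), (30.194122314453125, 33.12928771972656), 38.97275924682617)
(661, -36.5) 97 ((660.8613891601562, -36.55331802368164), (33.547786712646484, 30.54220199584961), 8.798529624938965)
[156 284]
```

View pics/g8.png

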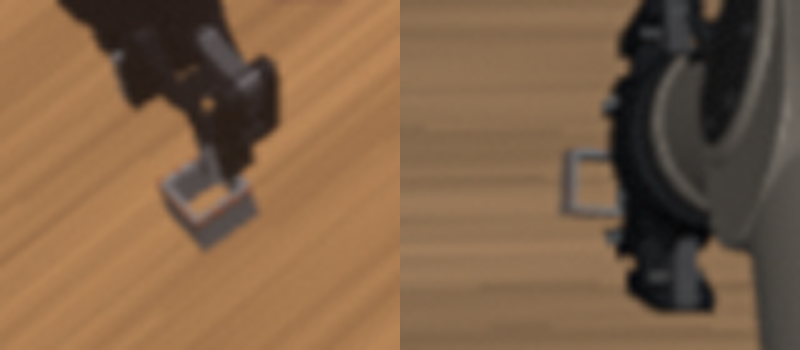

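The scene crop shows the open fingers straddling the cutter, with tips roughly 10 mm ahead of the TCP. The top view shows the other two cutters unmoved. I'll make a guarded descent.

>>> step_arm([
  {"grip": 100, "offset": [0, 0, 2.5], "rot": [0, 0, 0]},
  {"grip": 100, "offset": [0, 0, 4.6], "rot": [0, 0, 0]},
  {"grip": 100, "offset": [0, 0, 4.6], "rot": [0, 0, 0]},
])

```text
time: 18.9
tool_pos: [468.6, -278.9, 14.0]
tool_rot: [-179.9, -0.0, 88.9]
force: [-0.5, 0.3, -0.4]
finger_gap: 0.61
finger_force: 0.0
```

>>> step_arm([
  {"grip": 100, "offset": [0, 0, 0.4], "rot": [0, 0, 0]},
  {"grip": 100, "offset": [0, 0, 0.4], "rot": [0, 0, 0]},
])

```text
time: 19.1
tool_pos: [470.3, -279.6, 11.5]
tool_rot: [179.9, 0.1, 88.9]
force: [0.7, 0.1, -0.7]
finger_gap: 0.606
finger_force: 0.0
```

>>> step_arm([
  {"grip": 100, "offset": [0, 0, 0.3], "rot": [0, 0, 0]},
  {"grip": 100, "offset": [0, 0, 0.3], "rot": [0, 0, 0]},
])

```text
time: 19.3
tool_pos: [469.4, -279.2, 7.5]
tool_rot: [180.0, 0.0, 88.9]
force: [-0.1, 0.5, -0.4]
finger_gap: 0.603
finger_force: 0.0
```

>>> step_arm([
  {"grip": 200, "offset": [0, 0, 0], "rot": [0, 0, 0]},
  {"grip": 200, "offset": [0, 0, 0], "rot": [0, 0, 0]},
  {"grip": 200, "offset": [0, 0, 0], "rot": [0, 0, 0]},
  {"grip": 200, "offset": [0, 0, 0], "rot": [0, 0, 0]},
  {"grip": 200, "offset": [0, 0, 0], "rot": [0, 0, 0]},
], force=30)

```text
time: 19.8
tool_pos: [469.3, -279.2, 7.5]
tool_rot: [180.0, 0.0, 88.9]
force: [-1.3, 0.4, 5.1]
finger_gap: 0.346
finger_force: 29.0
```

Run:
```python
from h import *
json.dump([469,-279,7,89],open("cmd.json","w"))
plan((469,-279,190,89),(567,201,190,89),(567,201,139,89))
json.dump([567,201,190,89],open("cmd.json","w"))
plan((517,-156,60,39),(517,-156,9,39))
```

```text
(469, -279, 190, 89) offset [0.0, 0.0, -18.3] wz 0.0 rows 3.7
(567, 201, 190, 89) offset [48.15, 8.95, -18.3] wz 0.0 rows 10.5
(567, 201, 139, 89) offset [48.15, 8.95, -13.2] wz 0.0 rows 10.1
(517, -156, 60, 39) offset [-35.8, -4.4, 13.0] wz 50.0 rows 7.7
(517, -156, 9, 39) offset [-35.8, -4.4, 18.1] wz 50.0 rows 8.1
```

>>> step_arm([
  {"grip": 200, "offset": [0, 0, -4], "rot": [0, 0, 0]},
  {"grip": 200, "offset": [0, 0, -8], "rot": [0, 0, 0]},
  {"grip": 200, "offset": [0, 0, -13], "rot": [0, 0, 0]},
  {"grip": 200, "offset": [2, 0.4, -17], "rot": [0, 0, 0]},
  {"grip": 200, "offset": [6, 1.1, -18.3], "rot": [0, 0, 0]},
  {"grip": 200, "offset": [11, 2, -18.3], "rot": [0, 0, 0]},
  {"grip": 200, "offset": [16, 3, -18.3], "rot": [0, 0, 0]},
  {"grip": 200, "offset": [21, 3.9, -18.3], "rot": [0, 0, 0]},
  {"grip": 200, "offset": [26, 4.8, -18.3], "rot": [0, 0, 0]},
  {"grip": 200, "offset": [31, 5.75, -18.3], "rot": [0, 0, 0]},
  {"grip": 200, "offset": [36, 6.7, -18.3], "rot": [0, 0, 0]},
  {"grip": 200, "offset": [41, 7.6, -18.3], "rot": [0, 0, 0]},
])

```text
time: 21.0
tool_pos: [551.8, 125.2, 189.6]
tool_rot: [180.0, 0.0, 88.9]
force: [0.4, 0.1, -0.5]
finger_gap: 0.347
finger_force: 29.2
```

>>> step_arm([
  {"grip": 200, "offset": [4, 0.75, 0], "rot": [0, 0, 0]},
  {"grip": 200, "offset": [7.15, 1.35, 0], "rot": [0, 0, 0]},
  {"grip": 200, "offset": [7.15, 1.35, 0], "rot": [0, 0, 0]},
  {"grip": 200, "offset": [7.15, 1.35, 3], "rot": [0, 0, 0]},
  {"grip": 200, "offset": [7.15, 1.35, 5.1], "rot": [0, 0, 0]},
  {"grip": 200, "offset": [7.15, 1.35, 5.1], "rot": [0, 0, 0]},
  {"grip": 200, "offset": [7.15, 1.35, 5.1], "rot": [0, 0, 0]},
])

```text
time: 21.7
tool_pos: [566.6, 194.1, 138.9]
tool_rot: [-180.0, 0.0, 88.9]
force: [1.6, 1.2, 0.3]
finger_gap: 0.343
finger_force: 29.2
```

>>> step_arm([
  {"grip": 200, "offset": [0.6, 0, 0], "rot": [0, 0, 0]},
  {"grip": 200, "offset": [0.6, 0, 0], "rot": [0, 0, 0]},
  {"grip": 100, "offset": [0.6, 0, 0], "rot": [0, 0, 0]},
  {"grip": 100, "offset": [0.6, 0, 0], "rot": [0, 0, 0]},
  {"grip": 100, "offset": [0.6, 0, 0], "rot": [0, 0, 0]},
  {"grip": 100, "offset": [0.6, 0, 0], "rot": [0, 0, 0]},
  {"grip": 100, "offset": [0.6, 0, -2], "rot": [0, 0, 0]},
  {"grip": 100, "offset": [0.6, 0, -5], "rot": [0, 0, 0]},
  {"grip": 100, "offset": [0.6, 0, -5], "rot": [0, 0, 0]},
])

```text
time: 22.6
tool_pos: [569.1, 202.4, 193.0]
tool_rot: [179.6, -0.2, 88.9]
force: [0.7, 0.1, -0.1]
finger_gap: 0.609
finger_force: 0.0
```

>>> step_arm([
  {"grip": 100, "offset": [-36, -4.2, 0], "rot": [0, 0, 50]},
  {"grip": 100, "offset": [-36, -4.2, 0], "rot": [0, 0, 50]},
  {"grip": 100, "offset": [-36, -4.2, 0], "rot": [0, 0, 50]},
  {"grip": 100, "offset": [-36, -4.2, 0], "rot": [0, 0, 50]},
  {"grip": 100, "offset": [-36, -4.2, 0], "rot": [0, 0, 50]},
  {"grip": 100, "offset": [-36, -4.2, 0], "rot": [0, 0, 50]},
  {"grip": 100, "offset": [-36, -4.2, 0], "rot": [0, 0, 50]},
  {"grip": 100, "offset": [-36, -4.2, 0], "rot": [0, 0, 50]},
  {"grip": 100, "offset": [-36, -4.2, 0], "rot": [0, 0, 50]},
  {"grip": 100, "offset": [-36, -4.2, 0], "rot": [0, 0, 50]},
])

```text
time: 23.6
tool_pos: [518.0, -156.5, 188.7]
tool_rot: [-179.9, -0.0, 39.0]
force: [-0.4, 0.1, 0.3]
finger_gap: 0.609
finger_force: 0.0
```

Run:
```python
from h import *
state(); s=readout.get_state()
b=eyes.grab_frame("top"); cv2.imwrite("raw_t3.png",b)
cutters(b,[(517,-156),(661,-36.5)])
# canister interior: steel look
p=proj("top",(567,201,20))[0]; print(p)
json.dump(list(s["tool_pos"])+[s["tool_rot"][2]],open("cmd.json","w"))
plan((517,-156,60,39),(517,-156,9,39))
```

```text
{'time': np.float64(23.6), 'tool_pos': array([ 518.05, -156.51,  188.72]), 'tool_rot': array([-1.7993e+02, -4.0000e-02,  3.8990e+01]), 'force': array([-0.42,  0.09,  0.27]), 'wrist_torque': array([ 0.05, -0.06, -0.07]), 'finger_gap': np.float64(0.61), 'finger_force': np.float64(0.0)}
(517, -156) 523 ((531.0790405273438, -170.0408172607422), (70.97740936279297, 67.5464859008789), 89.04194641113281)
(661, -36.5) 98 ((660.8589477539062, -36.5460205078125), (33.556251525878906, 30.538375854492188), 8.754103660583496)
[227.42576748 214.00279416]
(517, -156, 60, 39) offset [-0.05, -0.1, 12.85] wz 0.0 rows 2.6
(517, -156, 9, 39) offset [-0.05, -0.1, 17.95] wz 0.0 rows 3.6
```

>>> step_arm([
  {"grip": 100, "offset": [0, 0, 5], "rot": [0, 0, 0]},
  {"grip": 100, "offset": [0, 0, 10], "rot": [0, 0, 0]},
  {"grip": 100, "offset": [0, 0, 14], "rot": [0, 0, 0]},
  {"grip": 100, "offset": [0, 0, 18], "rot": [0, 0, 0]},
  {"grip": 100, "offset": [0, 0, 18], "rot": [0, 0, 0]},
  {"grip": 200, "offset": [0, 0, 18], "rot": [0, 0, 0]},
  {"grip": 200, "offset": [0, 0, 18], "rot": [0, 0, 0]},
  {"grip": 200, "offset": [0, 0, 18], "rot": [0, 0, 0]},
  {"grip": 200, "offset": [0, 0, 18], "rot": [0, 0, 0]},
  {"grip": 200, "offset": [0, 0, 18], "rot": [0, 0, 0]},
  {"grip": 200, "offset": [0, 0, 18], "rot": [0, 0, 0]},
])

```text
time: 24.75
tool_pos: [519.5, -158.6, 10.9]
tool_rot: [179.8, -0.1, 38.9]
force: [-0.8, 0.1, 7.2]
finger_gap: 0.341
finger_force: 33.3
```

Run:
```python
from h import *
state()
json.dump([517.5,-156.3,9,39],open("cmd.json","w"))
plan((517.5,-156.3,190,39),(567,201,190,39),(567,201,139,39))
json.dump([567,201,190,39],open("cmd.json","w"))
plan((661,-36.5,190,99),(661,-36.5,9,99))
```

```text
{'time': np.float64(24.75), 'tool_pos': array([ 519.47, -158.64,   10.92]), 'tool_rot': array([ 1.7983e+02, -1.1000e-01,  3.8900e+01]), 'force': array([-0.8 ,  0.09,  7.25]), 'wrist_torque': array([ 0.21,  0.19, -0.02]), 'finger_gap': np.float64(0.34), 'finger_force': np.float64(33.3)}
(517.5, -156.3, 190, 39) offset [0.0, 0.0, -18.1] wz 0.0 rows 3.6
(567, 201, 190, 39) offset [26.35, -24.65, -18.1] wz 0.0 rows 8.1
(567, 201, 139, 39) offset [26.35, -24.65, -13.0] wz 0.0 rows 7.7
(661, -36.5, 190, 99) offset [-7.65, 24.35, 0.0] wz -60.0 rows 7.0
(661, -36.5, 9, 99) offset [-7.65, 24.35, 18.1] wz -60.0 rows 7.0
```

>>> step_arm([
  {"grip": 200, "offset": [0, 0, -4], "rot": [0, 0, 0]},
  {"grip": 200, "offset": [0, 0, -9], "rot": [0, 0, 0]},
  {"grip": 200, "offset": [0, 0, -14], "rot": [0, 0, 0]},
  {"grip": 200, "offset": [1, -1, -18], "rot": [0, 0, 0]},
  {"grip": 200, "offset": [4, -3.75, -18], "rot": [0, 0, 0]},
  {"grip": 200, "offset": [7, -6.5, -18], "rot": [0, 0, 0]},
  {"grip": 200, "offset": [10, -9.3, -18], "rot": [0, 0, 0]},
  {"grip": 200, "offset": [13, -12.1, -18], "rot": [0, 0, 0]},
  {"grip": 200, "offset": [16, -14.9, -18], "rot": [0, 0, 0]},
  {"grip": 200, "offset": [19, -17.7, -18], "rot": [0, 0, 0]},
  {"grip": 200, "offset": [22, -20.6, -18], "rot": [0, 0, 0]},
  {"grip": 200, "offset": [24.5, -23, -18], "rot": [0, 0, 0]},
])

```text
time: 25.95
tool_pos: [563.9, 177.1, 189.6]
tool_rot: [180.0, -0.1, 39.0]
force: [0.3, 0.6, -0.4]
finger_gap: 0.341
finger_force: 32.5
```

>>> step_arm([
  {"grip": 200, "offset": [1.85, -1.65, 0], "rot": [0, 0, 0]},
  {"grip": 200, "offset": [1.85, -1.65, 0], "rot": [0, 0, 0]},
  {"grip": 200, "offset": [1.85, -1.65, 3], "rot": [0, 0, 0]},
  {"grip": 200, "offset": [1.85, -1.65, 5], "rot": [0, 0, 0]},
  {"grip": 200, "offset": [1.85, -1.65, 5], "rot": [0, 0, 0]},
  {"grip": 200, "offset": [1.85, -1.65, 5], "rot": [0, 0, 0]},
])

```text
time: 26.55
tool_pos: [568.3, 198.0, 139.4]
tool_rot: [180.0, 0.0, 38.8]
force: [0.3, 1.6, 0.3]
finger_gap: 0.339
finger_force: 32.5
```

>>> step_arm([
  {"grip": 100, "offset": [0, 0, 0], "rot": [0, 0, 0]},
  {"grip": 100, "offset": [0, 0, 0], "rot": [0, 0, 0]},
  {"grip": 100, "offset": [0, 0, 0], "rot": [0, 0, 0]},
  {"grip": 100, "offset": [0, 0, 0], "rot": [0, 0, 0]},
  {"grip": 100, "offset": [0, 0, -2], "rot": [0, 0, 0]},
  {"grip": 100, "offset": [0, 0, -5], "rot": [0, 0, 0]},
  {"grip": 100, "offset": [0, 0, -5], "rot": [0, 0, 0]},
])

```text
time: 27.25
tool_pos: [570.6, 200.6, 193.3]
tool_rot: [179.9, -0.4, 38.9]
force: [0.7, -0.1, 0.1]
finger_gap: 0.609
finger_force: 0.0
```

>>> step_arm([
  {"grip": 100, "offset": [-7.65, 24.1, 0], "rot": [0, 0, -60]},
  {"grip": 100, "offset": [-7.65, 24.1, 0], "rot": [0, 0, -60]},
  {"grip": 100, "offset": [-7.65, 24.1, 0], "rot": [0, 0, -60]},
  {"grip": 100, "offset": [-7.65, 24.1, 0], "rot": [0, 0, -60]},
  {"grip": 100, "offset": [-7.65, 24.1, 0], "rot": [0, 0, -60]},
  {"grip": 100, "offset": [-7.65, 24.1, 0], "rot": [0, 0, -60]},
  {"grip": 100, "offset": [-7.65, 24.1, 0], "rot": [0, 0, -60]},
  {"grip": 100, "offset": [-7.65, 24.1, 0], "rot": [0, 0, -60]},
  {"grip": 100, "offset": [-7.65, 24.1, 0], "rot": [0, 0, -60]},
  {"grip": 100, "offset": [-7.65, 24.1, 0], "rot": [0, 0, -60]},
])

```text
time: 28.25
tool_pos: [659.7, -35.9, 189.0]
tool_rot: [-180.0, 0.0, 98.9]
force: [0.1, 1.1, 0.6]
finger_gap: 0.609
finger_force: 0.0
```

Run:
```python
from h import *
state(); s=readout.get_state()
a=eyes.grab_frame("scene"); cv2.imwrite("raw_s4.png",a); b=eyes.grab_frame("top"); cv2.imwrite("raw_t4.png",b)
old=cv2.imread("raw_scene0.png"); x,y=proj("scene",(661,-36.5,12))[0].round().astype(int)
print(x,y,np.abs(a[y-12:y+12,x-12:x+12].astype(int)-old[y-12:y+12,x-12:x+12]).mean())
json.dump(list(s["tool_pos"])+[s["tool_rot"][2]],open("cmd.json","w"))
plan((661,-36.5,9,99))
```

```text
{'time': np.float64(28.25), 'tool_pos': array([659.73, -35.93, 188.96]), 'tool_rot': array([-1.7999e+02,  1.0000e-02,  9.8850e+01]), 'force': array([0.11, 1.06, 0.59]), 'wrist_torque': array([ 0.  , -0.05,  0.01]), 'finger_gap': np.float64(0.61), 'finger_force': np.float64(0.0)}
290 271 7.986689814814815
(661, -36.5, 9, 99) offset [-0.1, 0.1, 18.0] wz 0.0 rows 3.6
```

>>> step_arm([
  {"grip": 100, "offset": [-0.1, 0.1, 5], "rot": [0, 0, 0]},
  {"grip": 100, "offset": [-0.1, 0.1, 10], "rot": [0, 0, 0]},
  {"grip": 100, "offset": [-0.1, 0.1, 14], "rot": [0, 0, 0]},
  {"grip": 100, "offset": [-0.1, 0.1, 18], "rot": [0, 0, 0]},
  {"grip": 100, "offset": [-0.1, 0.1, 18], "rot": [0, 0, 0]},
  {"grip": 200, "offset": [-0.1, 0.1, 18], "rot": [0, 0, 0]},
  {"grip": 200, "offset": [-0.1, 0.1, 18], "rot": [0, 0, 0]},
  {"grip": 200, "offset": [-0.1, 0.1, 18], "rot": [0, 0, 0]},
  {"grip": 200, "offset": [-0.1, 0.1, 18], "rot": [0, 0, 0]},
  {"grip": 200, "offset": [-0.1, 0.1, 18], "rot": [0, 0, 0]},
  {"grip": 200, "offset": [-0.1, 0.1, 18], "rot": [0, 0, 0]},
])

```text
time: 29.45
tool_pos: [662.7, -37.4, 11.4]
tool_rot: [179.8, 0.1, 98.9]
force: [-1.7, -0.9, 7.1]
finger_gap: 0.338
finger_force: 33.9
```

Run:
```python
from h import *
json.dump([660.5,-36.2,9,99],open("cmd.json","w"))
plan((567,201,190,99))
```

```text
(567, 201, 190, 99) offset [24.9, -5.5, -18.1] wz 0.0 rows 6.3
```

>>> step_arm([
  {"grip": 200, "offset": [0, 0, -4], "rot": [0, 0, 0]},
  {"grip": 200, "offset": [0, 0, -9], "rot": [0, 0, 0]},
  {"grip": 200, "offset": [0, 0, -14], "rot": [0, 0, 0]},
  {"grip": 200, "offset": [2, -0.45, -18], "rot": [0, 0, 0]},
  {"grip": 200, "offset": [6, -1.35, -18], "rot": [0, 0, 0]},
  {"grip": 200, "offset": [10, -2.2, -18], "rot": [0, 0, 0]},
  {"grip": 200, "offset": [14, -3.1, -18], "rot": [0, 0, 0]},
  {"grip": 200, "offset": [18, -4, -18], "rot": [0, 0, 0]},
  {"grip": 200, "offset": [22, -4.9, -18], "rot": [0, 0, 0]},
  {"grip": 200, "offset": [24.9, -5.5, -18], "rot": [0, 0, 0]},
  {"grip": 200, "offset": [24.9, -5.5, -18], "rot": [0, 0, 0]},
  {"grip": 200, "offset": [24.9, -5.5, -15], "rot": [0, 0, 0]},
])

```text
time: 30.65
tool_pos: [570.8, 202.8, 163.1]
tool_rot: [179.4, -0.1, 99.0]
force: [1.0, 0.7, -0.5]
finger_gap: 0.341
finger_force: 33.1
```

>>> step_arm([
  {"grip": 200, "offset": [0, 0, 2], "rot": [0, 0, 0]},
  {"grip": 200, "offset": [0, 0, 2], "rot": [0, 0, 0]},
  {"grip": 100, "offset": [0, 0, 2], "rot": [0, 0, 0]},
  {"grip": 100, "offset": [0, 0, 2], "rot": [0, 0, 0]},
  {"grip": 100, "offset": [0, 0, 2], "rot": [0, 0, 0]},
  {"grip": 100, "offset": [0, 0, 2], "rot": [0, 0, 0]},
  {"grip": 100, "offset": [0, 0, -2], "rot": [0, 0, 0]},
  {"grip": 100, "offset": [0, 0, -5], "rot": [0, 0, 0]},
  {"grip": 100, "offset": [0, 0, -5], "rot": [0, 0, 0]},
])

```text
time: 31.55
tool_pos: [570.9, 202.1, 214.2]
tool_rot: [179.5, -0.1, 98.9]
force: [-0.0, 1.0, 0.1]
finger_gap: 0.605
finger_force: 0.0
```

Run:
```python
from h import *
state(); s=readout.get_state()
json.dump(list(s["tool_pos"])+[s["tool_rot"][2]],open("cmd.json","w"))
plan((506.5,-4.7,200,106.2))
```

```text
{'time': np.float64(31.55), 'tool_pos': array([570.88, 202.06, 214.25]), 'tool_rot': array([ 1.7947e+02, -1.0000e-01,  9.8910e+01]), 'force': array([-0.01,  1.02,  0.12]), 'wrist_torque': array([ 0.04, -0.02, -0.  ]), 'finger_gap': np.float64(0.61), 'finger_force': np.float64(0.0)}
(506.5, -4.7, 200, 106.2) offset [-19.45, -9.55, 1.4] wz -7.5 rows 4.3
```

>>> step_arm([
  {"grip": 100, "offset": [-19.45, -9.55, 1.4], "rot": [0, 0, -7.5]},
  {"grip": 100, "offset": [-19.45, -9.55, 1.4], "rot": [0, 0, -7.5]},
  {"grip": 100, "offset": [-19.45, -9.55, 1.4], "rot": [0, 0, -7.5]},
  {"grip": 100, "offset": [-19.45, -9.55, 1.4], "rot": [0, 0, -7.5]},
  {"grip": 100, "offset": [-19.45, -9.55, 1.4], "rot": [0, 0, -7.5]},
  {"grip": 100, "offset": [-19.45, -9.55, 1.4], "rot": [0, 0, -7.5]},
  {"grip": 100, "offset": [-19.45, -9.55, 1.4], "rot": [0, 0, -7.5]},
])

```text
time: 32.25
tool_pos: [504.1, -6.3, 195.1]
tool_rot: [180.0, -0.0, 106.4]
force: [0.5, 1.0, 0.1]
finger_gap: 0.609
finger_force: 0.0
```

Run:
```python
from h import *
state(); s=readout.get_state()
json.dump(list(s["tool_pos"])+[s["tool_rot"][2]],open("cmd.json","w"))
plan((506.5,-4.7,36,106.2))
b=eyes.grab_frame("top"); cv2.imwrite("raw_t5.png",b)
A=cv2.resize(b[120:310,210:500],(640,420),interpolation=2)
B=cv2.resize(b[180:240,200:260],(160,160),interpolation=2)
A[:160,-160:]=B; cv2.imwrite("pics/t5.png",A)
```

```text
{'time': np.float64(32.25), 'tool_pos': array([504.13,  -6.27, 195.14]), 'tool_rot': array([ 1.7995e+02, -2.0000e-02,  1.0640e+02]), 'force': array([0.47, 0.99, 0.13]), 'wrist_torque': array([ 0.03, -0.01, -0.07]), 'finger_gap': np.float64(0.61), 'finger_force': np.float64(0.0)}
(506.5, -4.7, 36, 106.2) offset [0.1, 0.25, 15.9] wz 0.0 rows 3.2
```

View pics/t5.png

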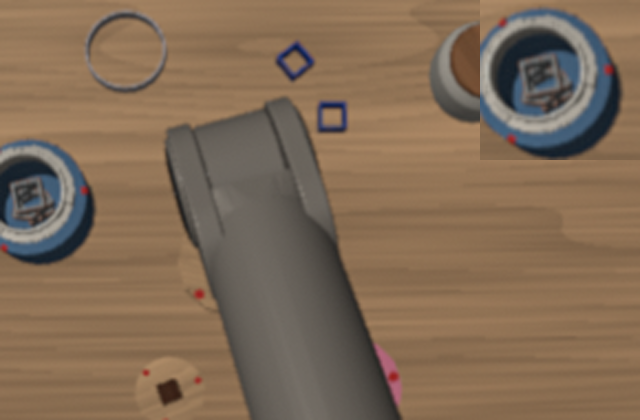

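The top view shows the cutters stacked inside the canister and only the blue decoys left on the table. Now I'll grasp the lid by its knob.

>>> step_arm([
  {"grip": 100, "offset": [0.1, 0.25, 5], "rot": [0, 0, 0]},
  {"grip": 100, "offset": [0.1, 0.25, 10], "rot": [0, 0, 0]},
  {"grip": 100, "offset": [0.1, 0.25, 14], "rot": [0, 0, 0]},
  {"grip": 100, "offset": [0.1, 0.25, 15.9], "rot": [0, 0, 0]},
  {"grip": 100, "offset": [0.1, 0.25, 15.9], "rot": [0, 0, 0]},
  {"grip": 200, "offset": [0.1, 0.25, 15.9], "rot": [0, 0, 0]},
  {"grip": 200, "offset": [0.1, 0.25, 15.9], "rot": [0, 0, 0]},
  {"grip": 200, "offset": [0.1, 0.25, 15.9], "rot": [0, 0, 0]},
  {"grip": 200, "offset": [0.1, 0.25, 15.9], "rot": [0, 0, 0]},
  {"grip": 200, "offset": [0.1, 0.25, 15.9], "rot": [0, 0, 0]},
  {"grip": 200, "offset": [0.1, 0.25, 15.9], "rot": [0, 0, 0]},
], force=60)

```text
time: 33.4
tool_pos: [506.2, -5.4, 36.3]
tool_rot: [180.0, 0.0, 106.4]
force: [-0.3, -0.2, -1.6]
finger_gap: 0.487
finger_force: 60.8
```

>>> step_arm([
  {"grip": 200, "offset": [0, 0, -2], "rot": [0, 0, 0]},
  {"grip": 200, "offset": [0, 0, -5], "rot": [0, 0, 0]},
  {"grip": 200, "offset": [0, 0, -9], "rot": [0, 0, 0]},
  {"grip": 200, "offset": [0, 0, -13], "rot": [0, 0, 0]},
  {"grip": 200, "offset": [0, 0, -16], "rot": [0, 0, 0]},
  {"grip": 200, "offset": [0, 0, -16], "rot": [0, 0, 0]},
  {"grip": 200, "offset": [0, 0, -16], "rot": [0, 0, 0]},
])

```text
time: 34.1
tool_pos: [505.9, -5.5, 196.0]
tool_rot: [180.0, 0.1, 106.4]
force: [-0.5, 0.6, -2.7]
finger_gap: 0.483
finger_force: 61.3
```

Run:
```python
from h import *
state(); s=readout.get_state()
json.dump(list(s["tool_pos"])+[s["tool_rot"][2]],open("cmd.json","w"))
plan((567,200.8,197,67.4))
a=eyes.grab_frame("scene"); cv2.imwrite("raw_s6.png",a)
hsv=cv2.cvtColor(a,cv2.COLOR_BGR2HSV); red=((hsv[...,0]<6)|(hsv[...,0]>174))&(hsv[...,1]>170)&(hsv[...,2]>110)
n,l,st,c=cv2.connectedComponentsWithStats(red.astype(np.uint8))
for i in range(1,n): print(c[i].round(1),st[i,4])
x,y,z=s["tool_pos"]
for k in range(3):
    t=np.radians(16.2+120*k); print("exp",proj("scene",(x+48*np.cos(t),y+48*np.sin(t),z-36+23.5)))
```

```text
{'time': np.float64(34.1), 'tool_pos': array([505.89,  -5.48, 196.  ]), 'tool_rot': array([1.7999e+02, 6.0000e-02, 1.0638e+02]), 'force': array([-0.53,  0.59, -2.69]), 'wrist_torque': array([ 0.02,  0.02, -0.05]), 'finger_gap': np.float64(0.48), 'finger_force': np.float64(61.26)}
(567, 200.8, 197, 67.4) offset [18.05, 11.7, -0.1] wz 39.0 rows 4.5
[247.8 167.4] 5
[347.  176.5] 2
[225. 181.] 1
[311.3 187.3] 3
[268.4 189.1] 11
[231.5 191. ] 12
[170.5 212.8] 10
[197.7 224.9] 9
[167.4 238.5] 10
exp [[268.89202259 188.95954837]]
exp [[249.44221932 167.57482557]]
exp [[232.27362858 190.47684195]]
```

The grip is about 30° off. The jaws read 41 mm because the lid's x axis is the dot at 256°, so the knob faces lie at 76°/166°. I'll set it down and regrip at 166°.

>>> step_arm([
  {"grip": 200, "offset": [0, 0, 5], "rot": [0, 0, 0]},
  {"grip": 200, "offset": [0, 0, 10], "rot": [0, 0, 0]},
  {"grip": 200, "offset": [0, 0, 14], "rot": [0, 0, 0]},
  {"grip": 200, "offset": [0, 0, 15.6], "rot": [0, 0, 0]},
  {"grip": 200, "offset": [0, 0, 15.9], "rot": [0, 0, 0]},
  {"grip": 200, "offset": [0, 0, 15.9], "rot": [0, 0, 0]},
  {"grip": 80, "offset": [0, 0, 15.9], "rot": [0, 0, 0]},
  {"grip": 80, "offset": [0, 0, 15.9], "rot": [0, 0, 0]},
  {"grip": 80, "offset": [0, 0, 15.9], "rot": [0, 0, 0]},
  {"grip": 80, "offset": [0, 0, 15.9], "rot": [0, 0, 0]},
  {"grip": 80, "offset": [0, 0, 13], "rot": [0, 0, 0]},
  {"grip": 80, "offset": [0, 0, 8], "rot": [0, 0, 0]},
])

```text
time: 35.35
tool_pos: [503.2, -5.6, 114.5]
tool_rot: [-179.6, -0.2, 106.4]
force: [0.9, -1.2, 0.4]
finger_gap: 0.685
finger_force: 0.0
```

>>> step_arm([
  {"grip": 80, "offset": [0, 0, 0], "rot": [0, 0, -60]},
  {"grip": 80, "offset": [0, 0, 0], "rot": [0, 0, -60]},
  {"grip": 80, "offset": [0, 0, 0], "rot": [0, 0, -60]},
  {"grip": 80, "offset": [0, 0, 0], "rot": [0, 0, -60]},
  {"grip": 80, "offset": [0, 0, 0], "rot": [0, 0, -60]},
  {"grip": 80, "offset": [0, 0, 0], "rot": [0, 0, -60]},
  {"grip": 80, "offset": [0, 0, 0], "rot": [0, 0, -60]},
  {"grip": 80, "offset": [0, 0, 0], "rot": [0, 0, -60]},
])

```text
time: 36.15
tool_pos: [506.1, -5.3, 116.1]
tool_rot: [180.0, 0.0, 166.4]
force: [0.3, -0.1, 1.0]
finger_gap: 0.685
finger_force: 0.0
```

```bash
cat >> h.py <<'E'
from scipy.optimize import least_squares
def reds(n,im):
    hsv=cv2.cvtColor(im,cv2.COLOR_BGR2HSV); red=((hsv[...,0]<6)|(hsv[...,0]>174))&(hsv[...,1]>170)&(hsv[...,2]>110)
    k,l,st,c=cv2.connectedComponentsWithStats(red.astype(np.uint8)); return c[1:],st[1:,4]
def dots(x,y,z,th):
    t=np.radians(th+np.array([0,120,240])); return np.c_[x+48*np.cos(t),y+48*np.sin(t),np.full(3,z+23.5)]
E
python3 - <<'E'
from h import *
state(); s=readout.get_state()
for n in("scene","top"):
    im=eyes.grab_frame(n); cv2.imwrite(f"raw_{n}7.png",im); c,a=reds(n,im); e=proj(n,dots(506,-5,0,16.2))
    for p in e:
        d=np.linalg.norm(c-p,axis=1); i=d.argmin(); print(n,p.round(1),c[i].round(1),a[i],unproj(n,c[i],23.5)[0,:2].round(1))
E
```

```text
{'time': np.float64(36.15), 'tool_pos': array([506.07,  -5.33, 116.06]), 'tool_rot': array([179.98,   0.  , 166.38]), 'force': array([ 0.27, -0.05,  0.98]), 'wrist_torque': array([-0.01,  0.  , -0.03]), 'finger_gap': np.float64(0.68), 'finger_force': np.float64(0.0)}
scene [268.7 232.7] [269.2 232. ] 10 [551.3  10.9]
scene [251.  211.8] [249.5 212.2] 10 [469.4  24.5]
scene [235.5 234.3] [236.  235.5] 8 [498.2 -53.5]
top [308.  218.7] [301.7 253.9] 9 [468.9  24.6]
top [300.1 252.8] [301.7 253.9] 9 [468.9  24.6]
top [333.8 242.5] [301.7 253.9] 9 [468.9  24.6]
```

>>> step_arm([
  {"grip": 80, "offset": [0, 0, 4], "rot": [0, 0, -4]},
  {"grip": 80, "offset": [0, 0, 8], "rot": [0, 0, -4]},
  {"grip": 80, "offset": [0, 0, 8], "rot": [0, 0, -4]},
  {"grip": 80, "offset": [0, 0, 8], "rot": [0, 0, -4]},
  {"grip": 200, "offset": [0, 0, 8], "rot": [0, 0, -4]},
  {"grip": 200, "offset": [0, 0, 8], "rot": [0, 0, -4]},
  {"grip": 200, "offset": [0, 0, 8], "rot": [0, 0, -4]},
  {"grip": 200, "offset": [0, 0, 8], "rot": [0, 0, -4]},
  {"grip": 200, "offset": [0, 0, 8], "rot": [0, 0, -4]},
  {"grip": 200, "offset": [0, 0, 8], "rot": [0, 0, -4]},
  {"grip": 200, "offset": [0, 0, 8], "rot": [0, 0, -4]},
], force=60)

```text
time: 37.35
tool_pos: [507.9, -5.0, 38.3]
tool_rot: [-180.0, 0.2, 170.4]
force: [-1.3, -0.1, 6.3]
finger_gap: 0.377
finger_force: 60.2
```

>>> step_arm([
  {"grip": 200, "offset": [0, 0, -2], "rot": [0, 0, 0]},
  {"grip": 200, "offset": [0, 0, -5], "rot": [0, 0, 0]},
  {"grip": 200, "offset": [0, 0, -9], "rot": [0, 0, 0]},
  {"grip": 200, "offset": [0, 0, -13], "rot": [0, 0, 0]},
  {"grip": 200, "offset": [0, 0, -16], "rot": [0, 0, 0]},
  {"grip": 200, "offset": [0, 0, -16], "rot": [0, 0, 0]},
  {"grip": 200, "offset": [0, 0, -16], "rot": [0, 0, 0]},
])

```text
time: 38.05
tool_pos: [506.0, -5.5, 196.6]
tool_rot: [-179.9, 0.1, 170.4]
force: [-0.6, -0.2, -2.7]
finger_gap: 0.378
finger_force: 60.4
```

Run:
```python
from h import *
state(); s=readout.get_state(); x,y,z=s["tool_pos"]
im=eyes.grab_frame("scene"); c,a=reds("scene",im)
e=proj("scene",dots(x,y,z-36,20.4)); m=[c[np.linalg.norm(c-p,axis=1).argmin()] for p in e]; print(e.round(1),np.array(m).round(1))
f=least_squares(lambda v:(proj("scene",dots(*v))-m).ravel(),[x,y,z-36,20.4]); print(f.x,f.cost)
json.dump([x,y,z,s["tool_rot"][2]],open("cmd.json","w"))
plan((567,200.8,196,s["tool_rot"][2]-43),(567,200.8,165,s["tool_rot"][2]-43))
```

```text
{'time': np.float64(38.05), 'tool_pos': array([506.04,  -5.52, 196.6 ]), 'tool_rot': array([-1.7992e+02,  9.0000e-02,  1.7037e+02]), 'force': array([-0.59, -0.24, -2.71]), 'wrist_torque': array([0.  , 0.06, 0.04]), 'finger_gap': np.float64(0.38), 'finger_force': np.float64(60.4)}
[[269.6 187.8]
 [248.  167.5]
 [233.1 191.3]] [[269.2 188. ]
 [247.8 167.4]
 [232.5 191.5]]
[510.93420301 -11.65086655 168.3219905   20.00178932] 0.02138179689071166
(567, 200.8, 196, np.float64(127.36939172169625)) offset [-2.55, 21.35, 0.05] wz 43.0 rows 5.0
(567, 200.8, 165, np.float64(127.36939172169625)) offset [-2.55, 21.35, 3.15] wz 43.0 rows 5.0
```

>>> step_arm([
  {"grip": 200, "offset": [-0.5, 4, 0], "rot": [0, 0, 8]},
  {"grip": 200, "offset": [-1, 8, 0], "rot": [0, 0, 16]},
  {"grip": 200, "offset": [-1.5, 12, 0], "rot": [0, 0, 24]},
  {"grip": 200, "offset": [-2, 16, 0], "rot": [0, 0, 32]},
  {"grip": 200, "offset": [-2.3, 19, 0], "rot": [0, 0, 40]},
  {"grip": 200, "offset": [-2.55, 21.35, 0], "rot": [0, 0, 43]},
  {"grip": 200, "offset": [-2.55, 21.35, 0], "rot": [0, 0, 43]},
  {"grip": 200, "offset": [-2.55, 21.35, 0], "rot": [0, 0, 43]},
  {"grip": 200, "offset": [-2.55, 21.35, 0], "rot": [0, 0, 43]},
])

```text
time: 39.0
tool_pos: [566.2, 199.2, 194.6]
tool_rot: [-179.8, 0.0, 127.3]
force: [-0.4, -0.3, -2.6]
finger_gap: 0.385
finger_force: 60.4
```

```bash
cat >> h.py <<'E'
def lidfit(g,fixz=None):
    """fit lid from scene reds (all dots matched within 9px); also report canister marks"""
    im=eyes.grab_frame("scene"); c,a=reds("scene",im); e=proj("scene",dots(*g))
    D=np.linalg.norm(c[None]-e[:,None],axis=2); idx=D.argmin(1); ok=D.min(1)<9
    m=c[idx]
    print("match",ok,D.min(1).round(1),a[idx])
    res=lambda v:np.r_[((proj("scene",dots(g[0],g[1],*v))-m)[ok]).ravel()]
    f=least_squares(res,g[2:]); print("z,angle (xy fixed):",f.x.round(2),"cost",round(f.cost,2))
    t=np.radians(35.5+np.array([0,120,240])); h=np.c_[567+58*np.cos(t),200.8+58*np.sin(t),np.full(3,100)]
    for p in proj("scene",h):
        d=np.linalg.norm(c-p,axis=1); print("home",p.round(1),c[d.argmin()].round(1),a[d.argmin()])
    return im
E
python3 - <<'E'
from h import *
state(); s=readout.get_state(); x,y,z=s["tool_pos"]
im=lidfit([x,y,z-38,-22.8]); cv2.imwrite("raw_s8.png",im)
b=eyes.grab_frame("top"); c,a=reds("top",b)
for k in range(len(c)): print(c[k].round(1),a[k])
print(proj("top",dots(x,y,z-38,-22.8)))
json.dump([x,y,z,s["tool_rot"][2]],open("cmd.json","w"))
plan((567,200.8,z-30,s["tool_rot"][2]))
E
```

```text
{'time': np.float64(39.0), 'tool_pos': array([566.25, 199.18, 194.56]), 'tool_rot': array([-1.7982e+02,  2.0000e-02,  1.2735e+02]), 'force': array([-0.41, -0.33, -2.59]), 'wrist_torque': array([-0.01,  0.02, -0.03]), 'finger_gap': np.float64(0.39), 'finger_force': np.float64(60.44)}
match [ True False  True] [ 0.4 22.6  0.4] [8 8 7]
z,angle (xy fixed): [157.76 -22.93] cost 0.02
home [346.6 176.3] [347.  176.5] 2
home [313.9 159.8] [306.3 149.6] 7
home [311.3 187.2] [311.5 187. ] 2
[353.3 281. ] 7
[387.9 289.9] 8
[[226.39636869 181.751992  ]
 [195.00381837 205.62890598]
 [230.95131891 220.25188394]]
(567, 200.8, np.float64(164.55982799034604), np.float64(127.34941819899387)) offset [0.1, 0.15, 3.0] wz 0.0 rows 0.6
```

>>> step_arm([
  {"grip": 200, "offset": [0.1, 0.15, 1.5], "rot": [0, 0, 0]},
  {"grip": 200, "offset": [0.1, 0.15, 3], "rot": [0, 0, 0]},
  {"grip": 200, "offset": [0.1, 0.15, 3], "rot": [0, 0, 0]},
  {"grip": 200, "offset": [0.1, 0.15, 3.3], "rot": [0, 0, 0]},
  {"grip": 200, "offset": [0.1, 0.15, 3.3], "rot": [0, 0, 0]},
])

```text
time: 39.6
tool_pos: [567.2, 202.7, 162.6]
tool_rot: [-180.0, -0.0, 127.4]
force: [-0.5, -1.0, -1.4]
finger_gap: 0.379
finger_force: 60.4
```

>>> step_arm([
  {"grip": 200, "offset": [0, 0, 0.2], "rot": [0, 0, 0]},
  {"grip": 200, "offset": [0, 0, 0.2], "rot": [0, 0, 0]},
  {"grip": 200, "offset": [0, 0, 0.2], "rot": [0, 0, 0]},
])

```text
time: 39.9
tool_pos: [567.5, 202.9, 161.2]
tool_rot: [180.0, 0.0, 127.4]
force: [-0.2, 0.4, -1.9]
finger_gap: 0.374
finger_force: 60.5
```

>>> step_arm([
  {"grip": 200, "offset": [-0.13, -0.15, 0], "rot": [0, 0, 0]},
  {"grip": 200, "offset": [-0.13, -0.15, 0.15], "rot": [0, 0, 0]},
  {"grip": 200, "offset": [-0.13, -0.15, 0.15], "rot": [0, 0, 0]},
])

```text
time: 40.2
tool_pos: [567.1, 200.7, 160.7]
tool_rot: [-180.0, 0.1, 127.4]
force: [-1.6, -1.9, 5.1]
finger_gap: 0.38
finger_force: 61.2
```

>>> step_arm([
  {"grip": 200, "offset": [0, 0, 0.15], "rot": [0, 0, 0]},
  {"grip": 200, "offset": [0, 0, 0.15], "rot": [0, 0, 0]},
  {"grip": 200, "offset": [0, 0, 0.15], "rot": [0, 0, 0]},
])

```text
time: 40.5
tool_pos: [567.1, 200.7, 160.6]
tool_rot: [-180.0, 0.1, 127.4]
force: [-4.6, -2.3, 11.4]
finger_gap: 0.377
finger_force: 62.0
```

>>> step_arm([
  {"grip": 200, "offset": [0, 0, -0.15], "rot": [0, 0, 0]},
  {"grip": 145, "offset": [0, 0, -0.15], "rot": [0, 0, 0]},
  {"grip": 145, "offset": [0, 0, -0.15], "rot": [0, 0, 0]},
  {"grip": 145, "offset": [0, 0, -0.15], "rot": [0, 0, 0]},
  {"grip": 145, "offset": [0, 0, -0.15], "rot": [0, 0, 0]},
])

```text
time: 41.0
tool_pos: [567.0, 200.8, 159.2]
tool_rot: [-180.0, -0.0, 127.4]
force: [0.1, -0.1, -0.4]
finger_gap: 0.433
finger_force: 0.0
```

Run:
```python
from h import *
state(); im=lidfit([567,200.8,122,-22.8])
crop(im,270,110,380,210,6,"l1.png")
```

```text
{'time': np.float64(41.0), 'tool_pos': array([566.97, 200.83, 159.22]), 'tool_rot': array([-1.7999e+02, -1.0000e-02,  1.2741e+02]), 'force': array([ 0.13, -0.06, -0.4 ]), 'wrist_torque': array([ 0.01, -0.04,  0.01]), 'finger_gap': np.float64(0.43), 'finger_force': np.float64(0.0)}
match [ True False  True] [ 0.6 22.4  0.4] [9 9 7]
z,angle (xy fixed): [123.61 -23.22] cost 0.03
home [346.6 176.3] [347.  176.5] 2
home [313.9 159.8] [306.3 159.6] 7
home [311.3 187.2] [311.5 187. ] 2
```

View pics/l1.png

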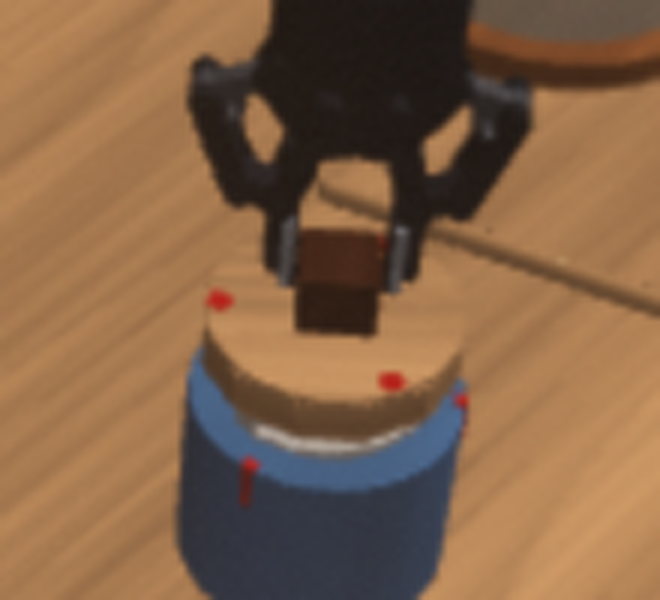

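The lid sits level on the neck, with dots at crop (220,300) and (391,381). The fit puts it at about 123 mm and −23°. I'll turn it backward with loose fingers.

>>> step_arm([
  {"grip": 145, "offset": [0, 0, 0], "rot": [0, 0, -5]},
  {"grip": 145, "offset": [0, 0, 0], "rot": [0, 0, -10]},
  {"grip": 145, "offset": [0, 0, 0], "rot": [0, 0, -15]},
  {"grip": 145, "offset": [0, 0, 0], "rot": [0, 0, -20]},
  {"grip": 145, "offset": [0, 0, 0], "rot": [0, 0, -25]},
  {"grip": 145, "offset": [0, 0, 0], "rot": [0, 0, -28]},
  {"grip": 145, "offset": [0, 0, 0], "rot": [0, 0, -28]},
  {"grip": 145, "offset": [0, 0, 0], "rot": [0, 0, -28]},
])

```text
time: 41.85
tool_pos: [567.0, 200.8, 159.3]
tool_rot: [-180.0, -0.0, 155.3]
force: [0.3, -0.2, 0.9]
finger_gap: 0.432
finger_force: 0.0
```

Run:
```python
from h import *
state(); im=lidfit([567,200.8,123,-5]); cv2.imwrite("raw_s9.png",im)
```

```text
{'time': np.float64(41.85), 'tool_pos': array([566.96, 200.77, 159.31]), 'tool_rot': array([-1.7999e+02, -1.0000e-02,  1.5534e+02]), 'force': array([ 0.33, -0.18,  0.88]), 'wrist_torque': array([-0.  ,  0.02,  0.01]), 'finger_gap': np.float64(0.43), 'finger_force': np.float64(0.0)}
match [ True  True  True] [1.4 4.1 3.9] [9 1 8]
z,angle (xy fixed): [115.53   3.66] cost 0.74
home [346.6 176.3] [346.7 176.3] 3
home [313.9 159.8] [307.2 167.8] 8
home [311.3 187.2] [311.5 187. ] 2
```

The fit gives 115.5 mm and 3.7°, a fall of about 8 mm, so the lid has dropped in. Now I'll screw it forward.

>>> step_arm([
  {"grip": 145, "offset": [0, 0, 0.3], "rot": [0, 0, 5]},
  {"grip": 145, "offset": [0, 0, 0.4], "rot": [0, 0, 12]},
  {"grip": 145, "offset": [0, 0, 0.4], "rot": [0, 0, 19]},
  {"grip": 145, "offset": [0, 0, 0.4], "rot": [0, 0, 26]},
  {"grip": 145, "offset": [0, 0, 0.5], "rot": [0, 0, 33]},
  {"grip": 145, "offset": [0, 0, 0.5], "rot": [0, 0, 40]},
  {"grip": 145, "offset": [0, 0, 0.6], "rot": [0, 0, 47]},
  {"grip": 145, "offset": [0, 0, 0.6], "rot": [0, 0, 54]},
  {"grip": 145, "offset": [0, 0, 0.7], "rot": [0, 0, 61]},
  {"grip": 145, "offset": [0, 0, 0.7], "rot": [0, 0, 68]},
  {"grip": 145, "offset": [0, 0, 0.7], "rot": [0, 0, 75]},
  {"grip": 145, "offset": [0, 0, 0.7], "rot": [0, 0, 80]},
])

```text
time: 43.1
tool_pos: [566.7, 200.8, 152.3]
tool_rot: [-180.0, 0.0, 75.1]
force: [-0.0, 0.7, -1.1]
finger_gap: 0.434
finger_force: 0.8
```

Run:
```python
from h import *
state(); im=lidfit([567,200.8,111,-70])
```

```text
{'time': np.float64(43.1), 'tool_pos': array([566.71, 200.81, 152.3 ]), 'tool_rot': array([-1.800e+02,  3.000e-02,  7.514e+01]), 'force': array([-0.04,  0.73, -1.1 ]), 'wrist_torque': array([-0.02,  0.04, -0.02]), 'finger_gap': np.float64(0.43), 'finger_force': np.float64(0.8)}
match [ True  True  True] [0.3 1.1 1. ] [10  9  9]
z,angle (xy fixed): [111.82 -67.57] cost 0.36
home [346.6 176.3] [346.7 176.3] 3
home [313.9 159.8] [311.7 154.1] 9
home [311.3 187.2] [311.3 187.3] 3
```

>>> step_arm([
  {"grip": 145, "offset": [0, 0, 0], "rot": [0, 0, 4]},
  {"grip": 145, "offset": [0, 0, 0.1], "rot": [0, 0, 8]},
  {"grip": 145, "offset": [0, 0, 0.1], "rot": [0, 0, 12]},
  {"grip": 145, "offset": [0, 0, 0.1], "rot": [0, 0, 15]},
  {"grip": 145, "offset": [0, 0, 0.1], "rot": [0, 0, 17]},
  {"grip": 145, "offset": [0, 0, 0.1], "rot": [0, 0, 18]},
  {"grip": 145, "offset": [0, 0, 0.1], "rot": [0, 0, 18]},
])

```text
time: 43.85
tool_pos: [567.3, 200.9, 151.6]
tool_rot: [180.0, -0.0, 57.5]
force: [0.4, 0.2, -1.4]
finger_gap: 0.428
finger_force: 2.4
```

Run:
```python
from h import *
state(); im=lidfit([567,200.8,110,-84])
```

```text
{'time': np.float64(43.85), 'tool_pos': array([567.31, 200.86, 151.56]), 'tool_rot': array([ 1.7996e+02, -2.0000e-02,  5.7460e+01]), 'force': array([ 0.4 ,  0.18, -1.39]), 'wrist_torque': array([-0.02, -0.2 ,  0.06]), 'finger_gap': np.float64(0.43), 'finger_force': np.float64(2.43)}
match [ True  True  True] [0.3 0.4 0.1] [7 9 9]
z,angle (xy fixed): [110.54 -83.95] cost 0.11
home [346.6 176.3] [346.7 176.3] 3
home [313.9 159.8] [316.3 152.9] 9
home [311.3 187.2] [311.5 187. ] 2
```

>>> step_arm([
  {"grip": 145, "offset": [0, 0, 0], "rot": [0, 0, 2]},
  {"grip": 145, "offset": [0, 0, 0], "rot": [0, 0, 4]},
  {"grip": 145, "offset": [0, 0, 0], "rot": [0, 0, 4]},
  {"grip": 145, "offset": [0, 0, 0], "rot": [0, 0, 4]},
])

```text
time: 44.3
tool_pos: [567.6, 201.4, 151.7]
tool_rot: [179.9, -0.1, 53.6]
force: [2.7, 0.9, -0.9]
finger_gap: 0.431
finger_force: 16.6
```

Run:
```python
from h import *
state(); im=lidfit([567,200.8,110,-84])
```

```text
{'time': np.float64(44.3), 'tool_pos': array([567.56, 201.4 , 151.69]), 'tool_rot': array([ 1.7994e+02, -9.0000e-02,  5.3560e+01]), 'force': array([ 2.68,  0.88, -0.94]), 'wrist_torque': array([ 0.27, -0.59,  0.73]), 'finger_gap': np.float64(0.43), 'finger_force': np.float64(16.61)}
match [ True  True  True] [0.5 0.1 0.4] [8 8 8]
z,angle (xy fixed): [110.57 -84.98] cost 0.02
home [346.6 176.3] [346.7 176.3] 3
home [313.9 159.8] [316.8 152.8] 8
home [311.3 187.2] [311.3 187.3] 3
```

The lid is against its stop: torque rose to 0.73 N m, with the angle at −85.0° (home is −84.5°) and the height at 110.6 mm. I'll back off to unload, open the fingers, lift and check.

>>> step_arm([
  {"grip": 145, "offset": [0, 0, 0], "rot": [0, 0, -5]},
  {"grip": 145, "offset": [0, 0, 0], "rot": [0, 0, -7]},
  {"grip": 80, "offset": [0, 0, 0], "rot": [0, 0, -7]},
  {"grip": 80, "offset": [0, 0, 0], "rot": [0, 0, -7]},
  {"grip": 80, "offset": [0, 0, 0], "rot": [0, 0, -7]},
  {"grip": 80, "offset": [0, 0, -1], "rot": [0, 0, -7]},
  {"grip": 80, "offset": [0, 0, -4], "rot": [0, 0, -7]},
  {"grip": 80, "offset": [0, 0, -8], "rot": [0, 0, -7]},
  {"grip": 80, "offset": [0, 0, -12], "rot": [0, 0, -7]},
  {"grip": 80, "offset": [-8, 8, -12], "rot": [0, 0, -7]},
  {"grip": 80, "offset": [-14, 14, -12], "rot": [0, 0, -7]},
  {"grip": 80, "offset": [-14, 14, -12], "rot": [0, 0, -7]},
])

```text
time: 45.55
tool_pos: [589.1, 51.3, 273.0]
tool_rot: [179.9, -0.0, 60.5]
force: [0.7, 0.3, 0.5]
finger_gap: 0.685
finger_force: 0.0
```

Run:
```python
from h import *
state(); im=lidfit([567,200.8,110,-84]); b=eyes.grab_frame("top")
o=cv2.imread("raw_scene0.png")
A=cv2.resize(im,(500,375),interpolation=2); B=cv2.resize(im[130:230,280:380],(300,300),interpolation=2); B=cv2.copyMakeBorder(B,0,75,0,0,0)
C=cv2.resize(b[100:310,100:500],(400,210)); C=cv2.copyMakeBorder(C,0,0,0,400,0)
cv2.imwrite("pics/fin.png",np.vstack([np.hstack([A,B]),C]))
```

```text
{'time': np.float64(45.55), 'tool_pos': array([589.12,  51.26, 273.  ]), 'tool_rot': array([ 1.7989e+02, -4.0000e-02,  6.0470e+01]), 'force': array([0.67, 0.33, 0.45]), 'wrist_torque': array([ 0.04, -0.  ,  0.02]), 'finger_gap': np.float64(0.69), 'finger_force': np.float64(0.0)}
match [ True  True  True] [0.1 0.2 0.4] [8 9 8]
z,angle (xy fixed): [110.5 -84.4] cost 0.05
home [346.6 176.3] [346.7 176.3] 3
home [313.9 159.8] [316.8 152.8] 8
home [311.3 187.2] [311.3 187.3] 3
```

View pics/fin.png

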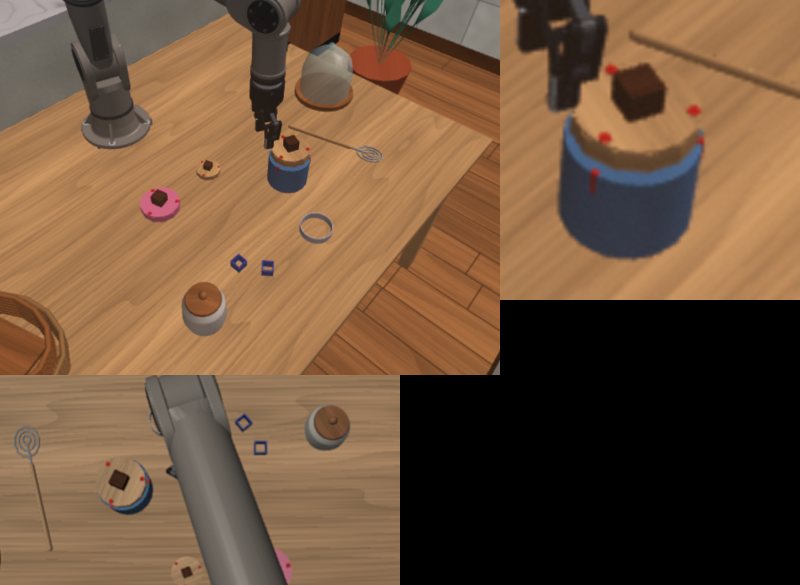

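The lid is level with its dots at the marks, no steel cutters are left on the table, the bystanders haven't moved, and the gripper is clear. I'll hand the job in.

```bash
python3 -c "
from plant import r
print(r.close_job())"
```

```text
the job is handed in; nothing more can be done
None
```

The job is handed in at about 46 s: all four cutters found are in the canister, the lid is screwed to its stop with its dots at the red marks, and the salt pig, tart ring and whisk look unmoved; the first cutter jammed on the gripper fingers and had to be stripped off against the inside of the neck.

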